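# Chuck the sanding drum in the tilted spindle

## Task

Fit the red-brown sanding drum to the tilted bench spindle: first swing the orange handle of the collet nut anticlockwise to its open stop, then take the drum from the wooden rack and set its shank fully home in the collet, its steel flange down on the nose, and last swing the handle clockwise until the nut is hard against its tight stop and the jaws grip the shank. Leave the two other heads in the rack, do not ram the drum into the spindle, and do not disturb the glue bottles or the pile of sanding discs.

Things in the scene. Friction and masses are not known exactly. Their poses are not given: they have to be found in the camera images.
- collet: Steel nose of the spindle, 38 mm across, fixed, axis tilted 30 degrees from vertical. Origin: centre of its mouth, 165 mm above the bench; z out of the mouth (up and towards the robot), y level, x up the slope away from the robot. Funnel mouth 22 mm wide narrows within 6 mm to the bore: 14 mm along x, 15 mm along y when open, 54 mm deep
- nut (a joint): Turn in rad of the brass collet nut (56 mm across, top 4 mm below the mouth): 0 = open stop, grows clockwise seen from outside the mouth, 1.4 = tight stop. Stays where left (friction about 0.25 N m, 3 N at the handle). Two jaws close along collet y by 1.5 mm each per rad, meet the shank at about 1.0 and press on it up to the stop
- handle (a point): Point on the nut's orange handle post: 16 mm diameter, parallel to the collet axis, on a flat steel arm, 95 mm from the axis. In the collet frame the post runs from z -15 to 42 mm and this point is at z 22 mm, at angle (2.321 - joint value) from collet x towards collet y
- jaw_left: Brass collet jaw on the +y side inside the bore; frame as the collet's. Tops of the jaws 8 mm below the mouth
- jaw_right: Brass collet jaw on the -y side inside the bore
- rack: Fixed wooden block 70 x 195 x 50 mm (x, y, z), origin centre of underside, with three upright through holes of 14 mm at y = -62, 0, 62 mm in its frame; a sanding head stands in each
- drum: Sanding drum, about 90 g, 104 mm long. Origin at the shank tip, z along the axis towards the drum. Steel shank 12 mm diameter, z 0 to 48 mm, chamfered tip; dark flange 32 mm diameter, 48 to 54; red-brown sleeve 36 mm diameter, 54 to 98; small screw to 104. Stands shank down in one of the rack's three holes, flange on the block
- flap_wheel: Grey-white flap wheel 46 mm diameter, 22 mm high, on the same shank and flange; stands in the rack, to be left
- cone: Green conical sanding stone, 32 mm at its foot and 102 mm overall, on the same shank and flange; stands in the rack, to be left
- glue_a: White glue bottle with red cap and red-brown label, 38 mm diameter, 91 mm tall, upright; origin centre of underside; bystander
- glue_b: White glue bottle with green cap and green label, 38 mm diameter, 91 mm tall, upright; origin centre of underside; bystander
- discs: Pile of red-brown sanding discs, 125 mm diameter, 32 mm high; origin centre of underside; bystander
- stand: Blue stand of the spindle, fixed; base 150 x 130 x 14 mm, origin centre of underside, x away from the robot, collet mouth at x -30, z 165 mm; dark motor housing 72 mm across. Grey dust hood: upright plate parallel to the collet axis, in the collet frame x 78 to 82 (lip from 64 at its right edge), y -75 to -5, z 0 to 90 mm, on a black 26 mm pipe behind

How it is judged:
By the outcome, as a careful person would: the job done as asked, in the order asked, and still so for the second after the job is handed in, with the robot touching nothing.
It also fails if it takes over 72 s, if anything falls off the work surface, if the arm or the gripper's body presses on something with over 40 N, if the wrist force passes 120 N, or if a joint passes its speed limit or range.

## Robot

A 6-joint arm with a two-finger parallel gripper is mounted at the origin on the work surface. World frame = base frame: x ahead of the robot, y to its left, z up, the work surface at z = 0. Lengths are in m, angles in degrees, forces in N, time in s.
With the tool pointing down it reaches from about 0.375 to 0.9 m from the base axis. Payload 3.1 kg.
Tool frame: the origin (TCP) lies between the finger pads; the fingertips stand bot.tip_extent ahead of it and the grasp point (between the pads) lies 2 mm behind it (bot.tip_extent is the distance from the TCP to the fingertips, in m); z points along the fingers, y is the direction in which the jaws open and shut (so a half turn about z gives the same grasp; the last joint's range is limited). The gripper opens to 87 mm and grips with 3 to 60 N. Pads are 19 mm wide; open, the fingers measure 117 mm over their backs; the gripper's body (75 mm by 190 mm) begins 51 mm behind the grasp point.
Start: joints at [-85.227, 30.224, 82.088, -0, 67.689, -10.227], TCP at [0.162, -0.604, 0.24] pointing down, gripper open.
Joint ranges: [-176.69, 176.69], [-43.24, 126.21], [12.49, 139.97], [-82, 262], [0, 151.66], [-163.58, 163.58]. Speed limits (degrees/s): [159.86, 159.86, 180, 180, 180, 180].

## Interface

Orientations are given as a 3x3 rotation matrix whose columns are the frame's x, y, z axes.
In Python, from rig import bot, imaging, recognise, masks_of, mark_of gives the robot as it stands.
- The arm moves only by the tool send_rows, never from a script. Its argument "plan" is a list that holds one entry, the list of rows, each a list of 5 numbers: the shift along the world's x, y, z normalised to -1 to 1, where 1 is 0.03 m, then the turn about the world's z normalised to -1 to 1, where 1 is 0.1 rad, then the closure, from -1 (fully open) to 1 (shut). A call has 1 to 20 rows; each row shifts and turns the commanded pose from where the row before left it; what a row does not reach is not made up. A row lasts 1/10 s, in which the tool goes at most 50 mm and 8.59 degrees, less where a joint would pass 70% of its speed; a pose out of reach is approached as far as the arm can. A call with a number of a shift or a turn outside -1 to 1 is refused whole. A call with a gripper value outside its range is refused whole. The fingers move at their own pace and stop on an object; the grip force is fixed at half the most. Time passes only in rows, so rows that do not move let the fingers close. It gives the time, the measured TCP pose, the force and the opening at its end, in the units of the state.
- bot.read_state(): the state, without advancing time (a new reading comes with each control period).
- imaging.capture(name): name is "scene" or "top" or "wrist"; returns a dict with "img" (384x512x3 uint8, blue, green, red), "mtx" (3x3 intrinsics, pixels), "pose" (4x4, takes a point from camera to world coordinates); the wrist camera has in their place "T_tool_cam" (4x4, takes a point from camera to tool coordinates, whose origin is the TCP and whose axes are the flange's). Camera axes: x right, y down, z forward; pixel columns grow to the right and rows downward; lengths in m; the calibration is good to about 2 mm. A picture is of the moment at which its call begins: read the wrist's pose just before it. There is no depth.
- bot.hand_in(): hands the job in, once; it reports no verdict.
Trained networks look in the newest picture that a camera, given by its name, has taken for a name from the list of things; names that differ only in an ending like _2 or _b are one class to them, and where a whole thing is asked for, a point or a joint stands for the part that bears it (a point fixed in the world has none). Each returns a list of dicts, best first, with "conf" (0 to 1); they miss things now and then, are a little off and sometimes report something else, mostly with a low value. They report only what shows in the picture. A call takes as long as a camera call.
- recognise(camera, target): "at" ([x, y, z] in m, in world coordinates, good to about 4 mm: the middle of the surface that is visible of it).
- masks_of(camera, target): "region" (384x512 bool, what is visible of it).
- mark_of(camera, target): "at" ([x, y, z] in m, in world coordinates, good to about 4 mm: a listed point, or the origin of a listed thing).
The state is a dict: "time_s": time; "joint_positions": joint angles; "qvel": joint speeds; "tau": joint torques, N m; "position": TCP position; "tcp_rot": TCP orientation; "force": force on the tool from outside, world axes, zero at the start; "moment": the same for the moment, N m; "opening": opening from 0.0 (shut) to 1.0 (fully open).
Only numpy, scipy, OpenCV 4.12 (cv2) and the standard library are available. Lean on these libraries where they do the work, as an engineer would, in place of code of your own. Each camera call takes 0.05 s, during which the arm holds its last target.

## Working session

There is one attempt and no reset: what is moved stays moved. The work goes in short steps, Python scripts to look and compute and a tool call to move; the robot and the scene stay as the last step left them, time stands still between calls to the robot, and variables do not carry over. Pictures are saved under pics/ and viewed, and the job is handed in when it is done.

Besides the shell and the picture viewer there is one more tool, called after "Request:" as a command line: name --argument value ..., lists and objects as JSON in quotes. send_rows: Moves the arm, as the interface text tells. Its arguments: {"type":"object","properties":{"plan":{"type":"array"}},"required":["plan"]}

```bash
mkdir -p pics; ls; python3 - <<'E'
from rig import bot, imaging, recognise, masks_of, mark_of
import cv2,numpy as np
np.set_printoptions(precision=4,suppress=True)
s=bot.read_state(); print(s['time_s'],s['position'],s['tcp_rot'],s['force'],s['opening'],bot.tip_extent)
for c in ('scene','top','wrist'):
    d=imaging.capture(c); cv2.imwrite(f'pics/{c}0.png',d['img'])
    print(c,d['mtx'].tolist(), d.get('pose',d.get('T_tool_cam')))
for c in ('scene','top'):
    for t in ('collet','handle','rack','drum','flap_wheel','cone','glue_a','glue_b','discs','stand'):
        print(c,t,[(np.round(r['at'],4).tolist(),round(r['conf'],2)) for r in mark_of(c,t)[:2]])
E
```

```text
pics
0.0 [ 0.1617 -0.603   0.2386] [[ 0.9659  0.2589 -0.0002]
 [ 0.2589 -0.9659  0.0022]
 [ 0.0004 -0.0022 -1.    ]] [0.2403 0.3455 0.2493] 1.0031080243980668 0.017
scene [[357.0518852208348, 0.0, 255.02064775008543], [0.0, 357.0518852208348, 193.98065438645352], [0.0, 0.0, 1.0]] [[ 0.3194  0.6575 -0.6824  1.075 ]
 [ 0.9475 -0.2337  0.2182 -0.1461]
 [-0.016  -0.7162 -0.6977  0.6181]
 [ 0.      0.      0.      1.    ]]
top [[399.4502439460789, 0.0, 260.1289585752582], [0.0, 399.4502439460789, 194.62081977709772], [0.0, 0.0, 1.0]] [[-0.0208 -0.9802  0.1969  0.3914]
 [-0.9998  0.0204 -0.0043  0.0137]
 [ 0.0002 -0.197  -0.9804  1.084 ]
 [ 0.      0.      0.      1.    ]]
wrist [[329.23504008718425, 0.0, 264.075104297222], [0.0, 329.23504008718425, 187.41615162814423], [0.0, 0.0, 1.0]] [[ 0.0004 -0.9698 -0.2441  0.0662]
 [ 1.      0.0004 -0.0002  0.0007]
 [ 0.0003 -0.2441  0.9698 -0.1446]
 [ 0.      0.      0.      1.    ]]
scene collet [([0.4833, 0.2112, 0.1675], 0.93)]
scene handle [([0.5074, 0.3, 0.1935], 0.76)]
scene rack [([0.5141, -0.165, 0.0024], 0.84)]
scene drum [([0.5264, -0.222
[... 277 characters left out ...]
 0.81), ([0.4175, 0.0051, 0.0028], 0.68)]
scene discs [([0.7821, -0.0267, -0.0032], 0.71)]
scene stand [([0.5122, 0.2049, -0.0007], 0.81), ([0.5163, -0.1638, 0.0052], 0.51)]
top collet [([0.4801, 0.2096, 0.1647], 0.72)]
top handle [([0.5042, 0.297, 0.1944], 0.79), ([0.479, 0.2112, 0.1651], 0.59)]
top rack []
top drum [([0.5283, -0.2245, -0.002], 0.51)]
top flap_wheel [([0.4956, -0.1039, 0.0011], 0.8)]
top cone [([0.5162, -0.161, 0.0019], 0.56)]
top glue_a [([0.5627, -0.0075, 0.0005], 0.73), ([0.4171, 0.0105, -0.0004], 0.7)]
top glue_b [([0.5627, -0.0075, 0.0005], 0.73), ([0.4171, 0.0105, -0.0004], 0.7)]
top discs [([0.777, -0.0312, 0.0021], 0.62)]
top stand [([0.5053, 0.2008, 0.0011], 0.88)]
```

View pics/scene0.png

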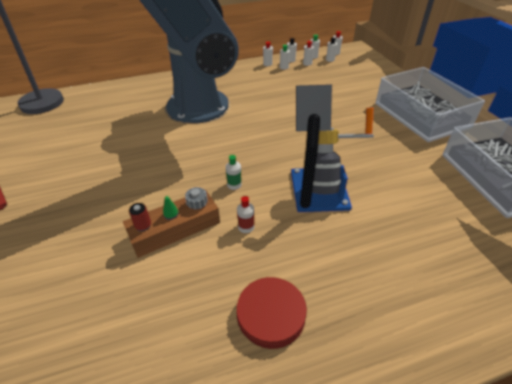

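View pics/top0.png

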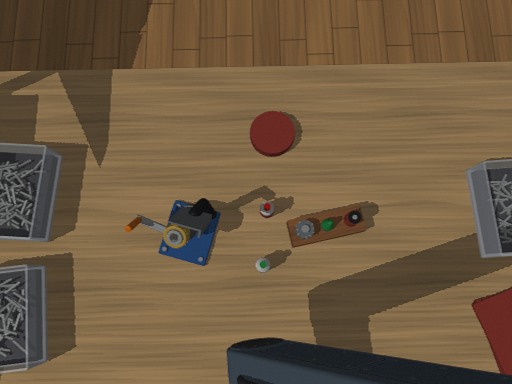

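View pics/wrist0.png

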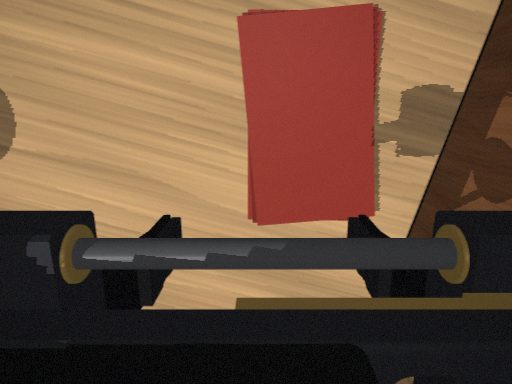

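```bash
python3 - <<'E'
import cv2
a=cv2.imread('pics/top0.png')[180:280,110:240]; cv2.imwrite('pics/t1.png',cv2.resize(a,None,fx=6,fy=6,interpolation=2))
a=cv2.imread('pics/scene0.png')[75:220,270:390]; cv2.imwrite('pics/s1.png',cv2.resize(a,None,fx=4,fy=4,interpolation=2))
E
```

```text
(no output)
```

View pics/t1.png

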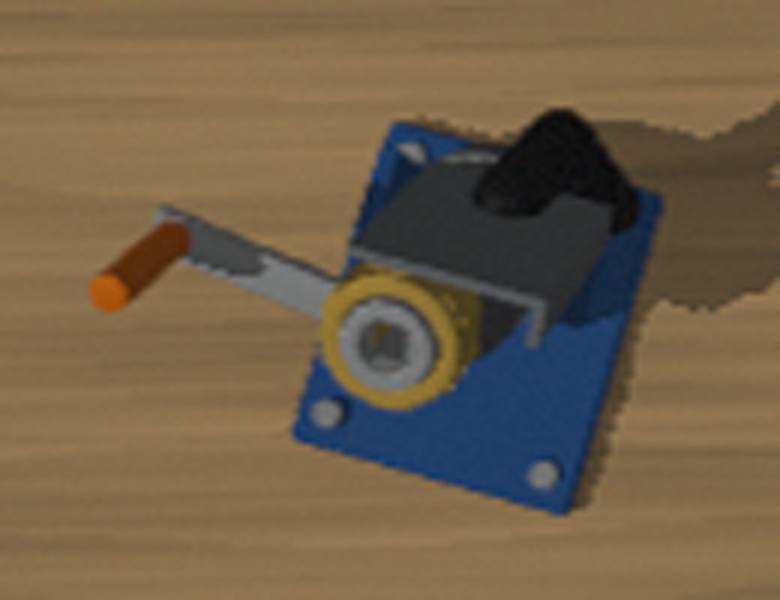

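View pics/s1.png

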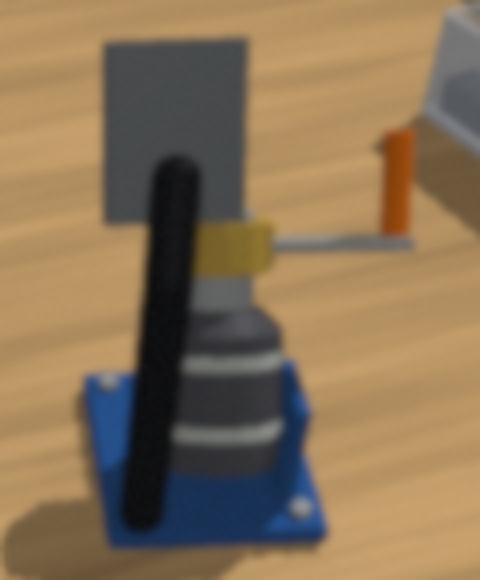

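```bash
cat > fit.py <<'E'
import numpy as np
from scipy.optimize import least_squares
Kt=np.array([[399.45,0,260.129],[0,399.45,194.621],[0,0,1]]);Ks=np.array([[357.05,0,255.02],[0,357.05,193.98],[0,0,1]])
Pt=np.array([[-0.0208,-0.9802,0.1969,0.3914],[-0.9998,0.0204,-0.0043,0.0137],[0.0002,-0.197,-0.9804,1.084],[0,0,0,1]])
Ps=np.array([[0.3194,0.6575,-0.6824,1.075],[0.9475,-0.2337,0.2182,-0.1461],[-0.016,-0.7162,-0.6977,0.6181],[0,0,0,1]])
def pr(K,P,X):
    c=np.linalg.inv(P)@np.append(X,1); u=K@c[:3]; return u[:2]/u[2]
def Rz(a): return np.array([[np.cos(a),-np.sin(a),0],[np.sin(a),np.cos(a),0],[0,0,1]])
def collet(p):
    x,y,a=p[:3]; R=Rz(a); S=np.array([[.75**.5,0,-.5],[0,1,0],[.5,0,.75**.5]])
    return R, np.array([x,y,0])+R@[-.03,0,.165], R@S
def hp(p,z,q=None):
    R,o,C=collet(p); th=2.321-(p[3] if q is None else q)
    return o+C@[.095*np.cos(th),.095*np.sin(th),z]
def model(p):
    R,o,C=collet(p); b=np.array([p[0],p[1],0]); L=[]
    for sx,sy in ((1,1),(1,-1),(-1,-1),(-1,1)): L.append((Kt,Pt,b+R@[.075*sx,.065*sy,.014]))
    L.append((Kt,Pt,hp(p,.042))); L.append((Kt,Pt,o))
    for sx,sy in ((1,-1),(1,1),(-1,-1)): L.append((Ks,Ps,b+R@[.075*sx,.065*sy,.014]))
    L.append((Ks,Ps,hp(p,.042)))
    return np.array([pr(*l) for l in L])
obs=np.array([(175.8,200.3),(220.3,212.5),(205.3,265.5),(159.2,252.5),(128.2,228.8),(174.5,237.2),(298,211.25),(351.3,207.5),(292,168.75),(369.75,108.25)])
if __name__=='__main__':
    np.set_printoptions(precision=4,suppress=True)
    r=least_squares(lambda p:(model(p)-obs).ravel(),[.51,.2,-.28,.9],loss='soft_l1')
    p=r.x; print(p,np.degrees(p[2])); print(model(p)-obs)
    R,o,C=collet(p); print(o);print(C)
    for q in (p[3],0,1.4): print(q,hp(p,.022,q),hp(p,.042,q),hp(p,-.015,q))
E
python3 fit.py
```

```text
[ 0.51    0.2    -0.2869  0.8726] -16.438167031924696
[[-0.7431 -1.802 ]
 [ 0.5116 -1.6086]
 [-0.4987 -0.3963]
 [-1.2822 -0.4659]
 [-0.1231 -0.2633]
 [-0.0348 -0.4034]
 [-1.944  -2.1754]
 [ 0.5365 -0.5964]
 [-2.8436 -1.319 ]
 [-1.5702 -1.5139]]
[0.4812 0.2085 0.165 ]
[[ 0.8306  0.283  -0.4796]
 [-0.2451  0.9591  0.1415]
 [ 0.5     0.      0.866 ]]
0.8725713329837432 [0.507  0.2992 0.1899] [0.4974 0.3021 0.2072] [0.5247 0.294  0.1578]
0 [0.4365 0.2942 0.1517] [0.427 0.297 0.169] [0.4543 0.2889 0.1196]
1.4 [0.5398 0.2701 0.2128] [0.5302 0.2729 0.2301] [0.5576 0.2649 0.1807]
```

Request:
send_rows --plan '[[[0.43,0.9,0.2,0.51,1],[0.43,0.9,0.2,0.51,1],[0.43,0.9,0.2,0.51,1],[0.43,0.9,0.2,0.51,1],[0.43,0.9,0.2,0.51,1],[0.43,0.9,0.2,0.51,1],[0.43,0.9,0.2,0.51,1],[0.43,0.9,0.2,0.51,1],[0.43,0.9,0.2,0.51,1],[0.43,0.9,0.2,0.51,1],[0.43,0.9,0.2,0.51,1],[0.43,0.9,0.2,0.51,1],[0.43,0.9,0.2,0.51,1],[0.43,0.9,0.2,0.51,1],[0.43,0.9,0.2,0.51,1],[0.43,0.9,0.2,0.51,1],[0.43,0.9,0.1,0.51,1],[0.43,0.9,0.1,0.51,1],[0.43,0.9,0.1,0.51,1],[0.43,0.9,0,0.51,1]]]'

```text
time_s: 3.15
position: [0.4204, -0.0626, 0.3452]
tcp_rot: [[0.283, 0.959, 0.002], [0.959, -0.283, -0.001], [-0.0, 0.002, -1.0]]
force: [-0.8, -0.1, -0.1]
opening: 0.008
```

```bash
cat > u.py <<'E'
from rig import bot, imaging, recognise, masks_of, mark_of
import cv2,numpy as np
np.set_printoptions(precision=4,suppress=True)
def st():
    s=bot.read_state(); R=np.array(s['tcp_rot']); print('t',s['time_s'],'p',np.round(s['position'],4),'yawx',round(np.degrees(np.arctan2(R[1,0],R[0,0])),2),'tz',np.round(R[:,2],4),'F',np.round(s['force'],1),'M',np.round(s['moment'],2),'op',round(s['opening'],3),'q',np.round(s['joint_positions'],1)); return s
def shot(c,name,crop=None,f=1):
    s=bot.read_state(); d=imaging.capture(c); i=d['img']
    if crop: x0,x1,y0,y1=crop; i=i[y0:y1,x0:x1]
    cv2.imwrite(f'pics/{name}.png',cv2.resize(i,None,fx=f,fy=f,interpolation=2)); return s,d
E
python3 - <<'E'
from u import *
st()
from fit import *
p=[.51,.2,-.2869,.8726]; R,o,C=collet(p)
# tcp path
for q in (.95,.8726,.6,.4,.2,.1,0,-.1):
    P=hp(p,.010,q); h=R@[1,0,0]; print(q,(P+h*(.00924+.015)+[0,0,.017]).round(4), P.round(4))
E
```

```text
t 3.15 p [ 0.4204 -0.0626  0.3452] yawx 73.56 tz [ 0.0015 -0.0007 -1.    ] F [-0.8 -0.1 -0.1] M [-0.09 -0.08  0.01] op 0.008 q [-23.6   6.7 100.4  -0.   72.8  -7.2]
0.95 [0.5417 0.2877 0.2001] [0.5184 0.2946 0.1831]
0.8726 [0.536  0.2906 0.1965] [0.5127 0.2975 0.1795]
0.6 [0.5145 0.2966 0.1836] [0.4912 0.3035 0.1666]
0.4 [0.4979 0.2966 0.1744] [0.4746 0.3035 0.1574]
0.2 [0.4813 0.2929 0.1658] [0.4581 0.2997 0.1488]
0.1 [0.4733 0.2897 0.1619] [0.4501 0.2965 0.1449]
0 [0.4655 0.2856 0.1583] [0.4423 0.2924 0.1413]
-0.1 [0.4581 0.2807 0.155 ] [0.4349 0.2875 0.138 ]
```

Request:
send_rows --plan '[[[0.34,0.9,-0.05,0,1],[0.34,0.9,-0.05,0,1],[0.34,0.9,-0.05,0,1],[0.34,0.9,-0.05,0,1],[0.34,0.9,-0.05,0,1],[0.34,0.9,-0.05,0,1],[0.34,0.9,-0.05,0,1],[0.34,0.9,-0.05,0,1],[0.34,0.9,-0.05,0,1],[0.34,0.9,-0.05,0,1],[0.34,0.9,-0.05,0,1],[0.34,0.9,-0.05,0,1],[0.34,0.9,-0.05,0,1],[0,0,0,0,1]]]'

```text
time_s: 4.55
position: [0.5531, 0.2903, 0.3245]
tcp_rot: [[0.282, 0.959, 0.001], [0.959, -0.282, 0.002], [0.002, 0.0, -1.0]]
force: [-0.6, -0.6, -0.3]
opening: 0.003
```

```bash
python3 - <<'E'
from u import *
st()
shot('wrist','w1')
for t in ('handle','collet'): print(t,[(np.round(r['at'],4).tolist(),round(r['conf'],2)) for r in mark_of('wrist',t)[:2]])
E
```

```text
t 4.55 p [0.5531 0.2903 0.3245] yawx 73.61 tz [ 0.0007  0.0015 -1.    ] F [-0.6 -0.6 -0.3] M [-0.04 -0.09 -0.01] op 0.003 q [17.4 25.6 76.2  0.1 78.2 33.8]
handle [([0.5034, 0.3021, 0.1889], 0.82)]
collet []
```

View pics/w1.png

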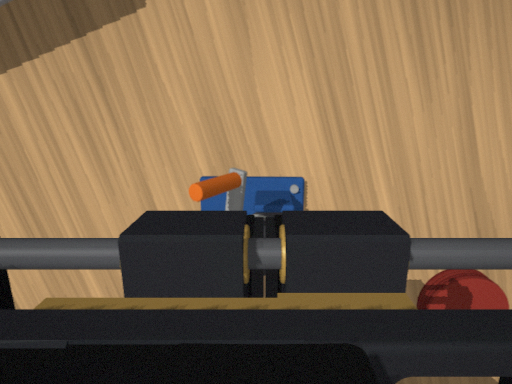

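Request:
send_rows --plan '[[[0,0,-0.83,0,1],[0,0,-0.83,0,1],[0,0,-0.83,0,1],[0,0,-0.83,0,1],[0,0,-0.83,0,1],[0,0,0,0,1],[-0.3,0,-0.05,0,1],[-0.3,0.05,-0.08,0,1],[-0.28,0.08,-0.15,0,1],[-0.28,0.08,-0.15,0,1]]]'

```text
time_s: 5.7
position: [0.519, 0.2947, 0.1895]
tcp_rot: [[0.285, 0.958, 0.007], [0.958, -0.285, 0.003], [0.005, 0.006, -1.0]]
force: [3.7, 1.8, 1.5]
opening: 0.006
```

```bash
python3 - <<'E'
from u import *
st()
shot('scene','s2',(240,400,60,220),4)
E
```

```text
t 5.7 p [0.519  0.2947 0.1895] yawx 73.44 tz [ 0.0069  0.0027 -1.    ] F [3.7 1.8 1.5] M [ 0.19 -0.66 -0.02] op 0.006 q [18.9 31.4 89.4  0.  58.8 35.4]
```

View pics/s2.png

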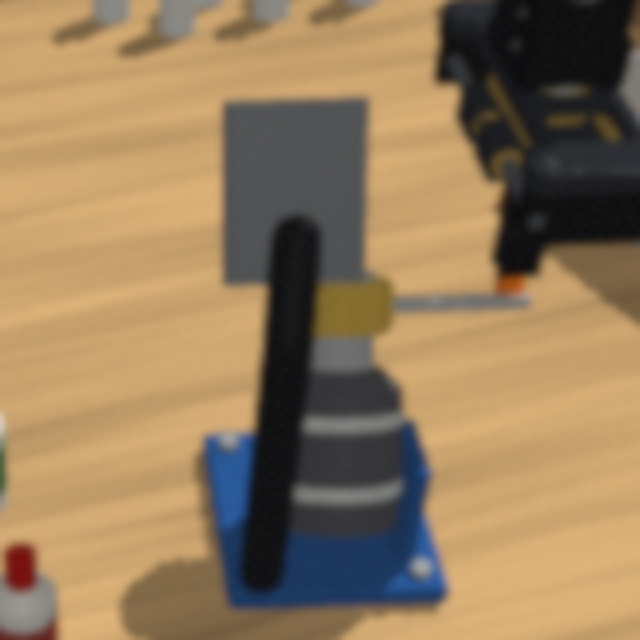

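Request:
send_rows --plan '[[[-0.23,0.02,-0.15,0,1],[-0.23,0.02,-0.15,0,1],[-0.23,0.0,-0.15,0,1],[-0.28,-0.06,-0.15,0,1],[-0.28,-0.06,-0.15,0,1],[-0.26,-0.12,-0.12,0,1],[-0.26,-0.12,-0.12,0,1]]]'

```text
time_s: 6.45
position: [0.4637, 0.2836, 0.1575]
tcp_rot: [[0.285, 0.959, -0.0], [0.959, -0.285, -0.0], [-0.0, -0.0, -1.0]]
force: [3.3, 2.0, 0.4]
opening: 0.003
```

Request:
send_rows --plan '[[[-0.13,-0.08,-0.05,0,1],[0,0,0,0,1]]]'

```text
time_s: 6.65
position: [0.4591, 0.2807, 0.1559]
tcp_rot: [[0.285, 0.959, -0.003], [0.959, -0.285, -0.001], [-0.002, -0.002, -1.0]]
force: [0.3, -0.2, -0.1]
opening: 0.001
```

```bash
python3 - <<'E'
from u import *
st()
shot('scene','s3',(240,400,60,220),4)
E
```

```text
t 6.65 p [0.4591 0.2807 0.1559] yawx 73.44 tz [-0.0029 -0.0014 -1.    ] F [ 0.3 -0.2 -0.1] M [-0.05 -0.15 -0.02] op 0.001 q [19.6 30.4 99.1 -0.  50.7 36.1]
```

View pics/s3.png

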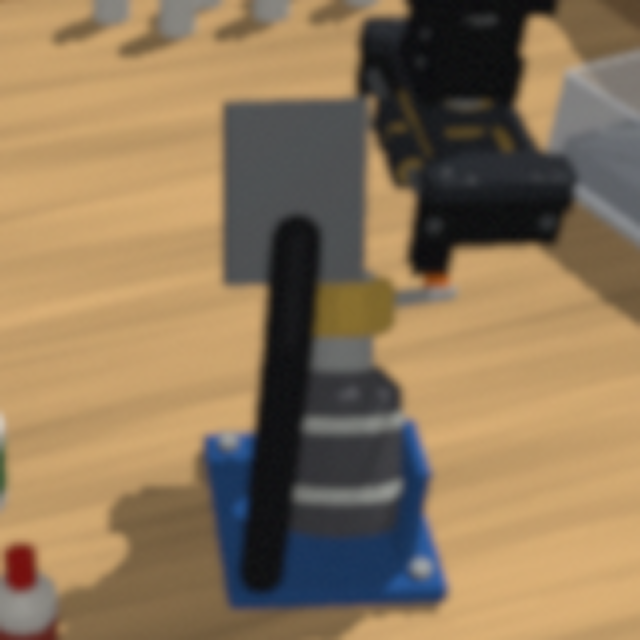

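Request:
send_rows --plan '[[[-0.13,-0.09,-0.05,0,1],[-0.13,-0.09,-0.05,0,1]]]'

```text
time_s: 6.9
position: [0.4541, 0.2764, 0.1538]
tcp_rot: [[0.285, 0.959, 0.003], [0.959, -0.285, 0.001], [0.002, 0.003, -1.0]]
force: [4.5, -0.5, 1.8]
opening: 0.002
```

Request:
send_rows --plan '[[[-0.13,-0.09,-0.05,0,1],[0,0,0,0,1]]]'

```text
time_s: 7.1
position: [0.4465, 0.2727, 0.1513]
tcp_rot: [[0.285, 0.958, -0.005], [0.958, -0.285, -0.001], [-0.003, -0.004, -1.0]]
force: [0.3, -0.1, -0.5]
opening: 0.002
```

```bash
python3 - <<'E'
from u import *
st()
shot('scene','s4',(240,400,60,220),4)
shot('top','t4',(100,250,170,290),5)
E
```

```text
t 7.1 p [0.4465 0.2727 0.1513] yawx 73.43 tz [-0.0048 -0.0014 -1.    ] F [ 0.3 -0.1 -0.5] M [-0.04 -0.03 -0.01] op 0.002 q [ 19.2  29.9 101.3   0.   49.   35.7]
```

View pics/s4.png

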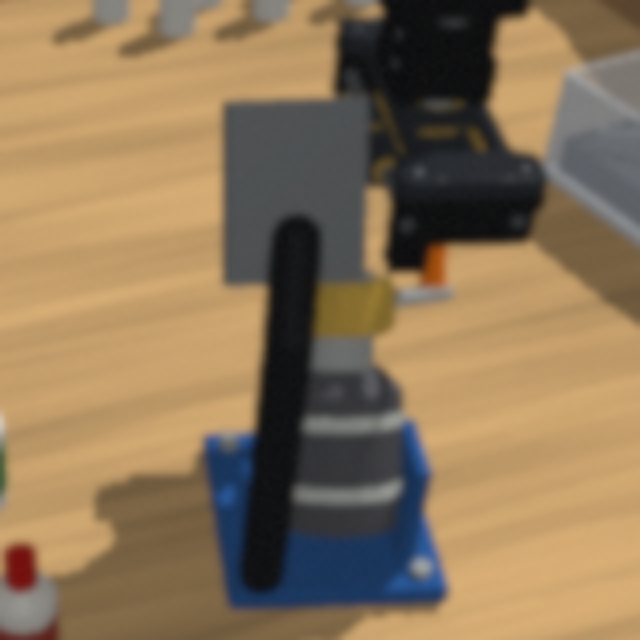

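View pics/t4.png

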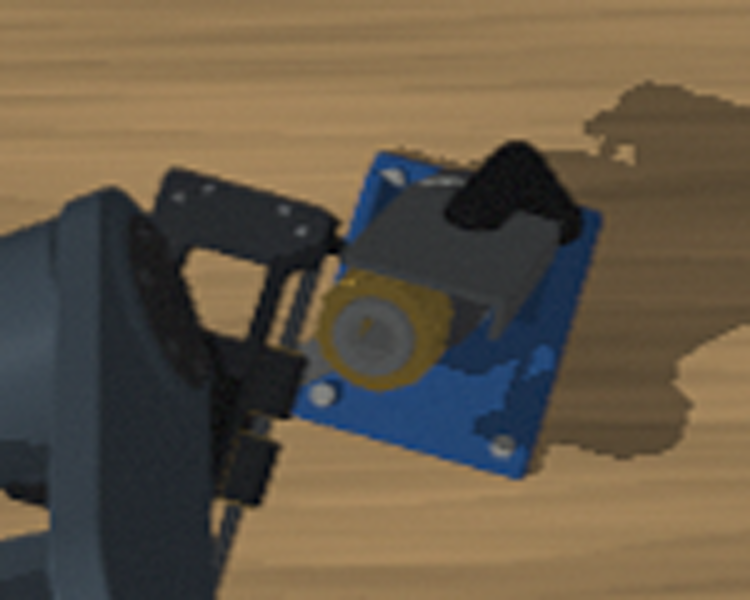

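```bash
python3 - <<'E'
from u import *
from fit import *
p=[.51,.2,-.2869,.8726]
for q in (0,.05,.1,.2,.3,.873): print(q,pr(Ks,Ps,hp(p,-.012,q)),pr(Ks,Ps,hp(p,.03,q)))
print([(np.round(r['at'],4).tolist(),round(r['conf'],2)) for r in mark_of('scene','handle')[:2]], hp(p,.022,0),hp(p,.022,.1))
E
```

```text
0 [346.5304 129.7384] [347.0586 111.974 ]
0.05 [348.2311 129.797 ] [348.782  111.9626]
0.1 [349.888  129.8632] [350.4614 111.9551]
0.2 [353.0554 130.0185] [353.6729 111.9524]
0.3 [356.0014 130.2039] [356.6613 111.9664]
0.873 [367.0705 131.791 ] [367.9201 112.3799]
[([0.4384, 0.2969, 0.1532], 0.62)] [0.4365 0.2941 0.1517] [0.4443 0.2982 0.1553]
```

Request:
send_rows --plan '[[[0.28,-0.08,0.08,0,1],[0.28,-0.08,0.08,0,1],[0.28,-0.08,0,0,1],[0.28,-0.08,0,0,1],[0,0.23,0,1,1],[0,0.23,0,1,1],[0,0.23,0,1,1],[0,0.23,0,1,1],[0,0.23,0,1,1],[0,0.23,0,1,1],[0,0.19,0,1,1],[0,0,0,0,1]]]'

```text
time_s: 8.45
position: [0.4832, 0.3114, 0.1567]
tcp_rot: [[-0.4, 0.917, 0.0], [0.917, 0.4, 0.0], [0.0, 0.001, -1.0]]
force: [-0.2, 1.0, -0.4]
opening: -0.0
```

Request:
send_rows --plan '[[[-0.15,-0.065,0,0,1],[-0.15,-0.065,0,0,1],[-0.15,-0.065,0,0,1],[-0.15,-0.065,0,0,1],[0,0,0,0,1]]]'

```text
time_s: 8.95
position: [0.4634, 0.3027, 0.1567]
tcp_rot: [[-0.399, 0.917, -0.001], [0.917, 0.399, -0.0], [0.0, -0.001, -1.0]]
force: [1.0, 0.4, -0.1]
opening: 0.007
```

Request:
send_rows --plan '[[[-0.1,-0.043,0,0,1],[0,0,0,0,1]]]'

```text
time_s: 9.15
position: [0.4611, 0.3018, 0.1568]
tcp_rot: [[-0.399, 0.917, -0.0], [0.917, 0.399, -0.0], [-0.0, -0.0, -1.0]]
force: [0.5, 0.5, -0.6]
opening: 0.002
```

Request:
send_rows --plan '[[[-0.1,-0.043,0,0,1],[-0.05,-0.022,0,0,1],[0,0,0,0,1]]]'

```text
time_s: 9.45
position: [0.4578, 0.3003, 0.157]
tcp_rot: [[-0.399, 0.917, 0.002], [0.917, 0.399, 0.001], [-0.0, 0.002, -1.0]]
force: [1.5, 0.5, 0.1]
opening: 0.006
```

Request:
send_rows --plan '[[[-0.1,-0.043,0,0,1],[0,0,0,0,1]]]'

```text
time_s: 9.65
position: [0.4571, 0.2999, 0.1576]
tcp_rot: [[-0.399, 0.917, 0.008], [0.917, 0.399, 0.003], [-0.0, 0.008, -1.0]]
force: [5.3, 2.4, -1.8]
opening: 0.003
```

Request:
send_rows --plan '[[[-0.1,-0.043,0,0,1],[0,0,0,0,1]]]'

```text
time_s: 9.85
position: [0.4566, 0.2996, 0.1582]
tcp_rot: [[-0.399, 0.917, 0.013], [0.917, 0.399, 0.006], [-0.0, 0.014, -1.0]]
force: [8.9, 3.7, -2.1]
opening: 0.008
```

Request:
send_rows --plan '[[[-0.1,-0.043,0,0,1],[0,0,0,0,1]]]'

```text
time_s: 10.05
position: [0.456, 0.2992, 0.159]
tcp_rot: [[-0.399, 0.917, 0.019], [0.917, 0.399, 0.008], [-0.0, 0.02, -1.0]]
force: [10.9, 5.3, -2.2]
opening: 0.007
```

Request:
send_rows --plan '[[[0.4,0.17,0,0,1],[0.4,0.17,0.2,0,1],[0.1,0,0.98,0,1],[0,0,0.98,0,0.5],[0,0,0.98,0,0],[0,0,0.98,0,-0.38],[0,0,0.98,0,-0.38],[0,0,0.8,0,-0.38],[0,-0.5,0,0,-0.38],[0,-0.9,0,0.4,-0.38],[0,-0.95,0,0.52,-0.38],[0,-0.95,0,0.52,-0.38],[0,-0.95,0,0.52,-0.38],[0,-0.95,0,0.52,-0.38],[0,-0.95,0,0.52,-0.38],[0,-0.95,0,0.52,-0.38],[0,-0.95,0,0.52,-0.38],[0,-0.95,0,0.52,-0.38],[0,-0.95,0,0.52,-0.38],[0,-0.95,0,0.52,-0.38]]]'

```text
time_s: 12.05
position: [0.4729, -0.022, 0.3321]
tcp_rot: [[-0.826, 0.563, -0.004], [0.563, 0.826, 0.001], [0.004, -0.002, -1.0]]
force: [-0.0, 0.2, -0.6]
opening: 0.689
```

```bash
python3 - <<'E'
from u import *
st()
for c in ('top','scene'):
    shot(c,c+'5')
    for t in ('drum','handle','collet'): print(t,[(np.round(r['at'],4).tolist(),round(r['conf'],2)) for r in mark_of(c,t)[:2]])
E
```

```text
t 12.05 p [ 0.4729 -0.022   0.3321] yawx 145.74 tz [-0.0044  0.0008 -1.    ] F [-0.   0.2 -0.6] M [ 0.02 -0.14  0.01] op 0.689 q [-16.2  12.1  95.7  -0.   72.4 -71.9]
drum [([0.5272, -0.2217, -0.0012], 0.66)]
handle [([0.4339, 0.2969, 0.1513], 0.74)]
collet [([0.4797, 0.2104, 0.1639], 0.68)]
drum [([0.7766, -0.0268, -0.0037], 0.26)]
handle [([0.439, 0.2976, 0.1523], 0.66)]
collet []
```

Request:
send_rows --plan '[[[0.225,-0.83,0,0.39,-0.38],[0.225,-0.83,0,0.39,-0.38],[0.225,-0.83,0,0.39,-0.38],[0.225,-0.83,0,0.39,-0.38],[0.225,-0.83,0,0.39,-0.38],[0.225,-0.83,0,0.39,-0.38],[0.225,-0.83,0,0.39,-0.38],[0.225,-0.83,0,0.39,-0.38],[0,0,0,0,-0.38]]]'

```text
time_s: 13.35
position: [0.5301, -0.222, 0.3334]
tcp_rot: [[-0.959, 0.285, 0.001], [0.285, 0.959, -0.002], [-0.001, -0.001, -1.0]]
force: [-0.9, 0.8, -0.1]
opening: 0.688
```

```bash
python3 - <<'E'
from u import *
s,d=shot('wrist','w6'); st()
for t in ('drum','rack','cone'): print(t,[(np.round(r['at'],4).tolist(),round(r['conf'],2)) for r in mark_of('wrist',t)[:2]])
E
```

```text
t 13.4 p [ 0.5294 -0.2201  0.3333] yawx 163.45 tz [-0.0004  0.0006 -1.    ] F [-0.5 -0.7 -0.4] M [ 0.08 -0.14  0.06] op 0.692 q [ -33.7   20.8   82.7    0.    76.6 -107.2]
drum [([0.5278, -0.2234, 0.0017], 0.66)]
rack [([0.5122, -0.1639, -0.0], 0.57)]
cone [([0.5183, -0.1654, 0.0022], 0.92), ([0.4139, 0.0062, -0.0014], 0.36)]
```

View pics/w6.png

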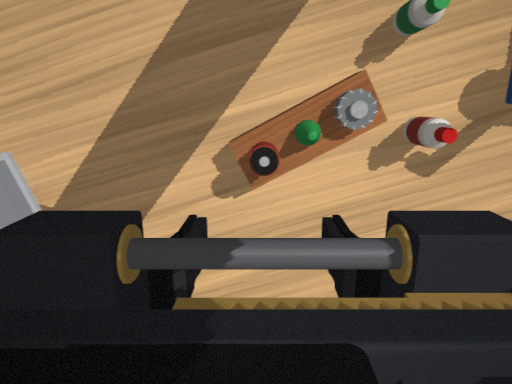

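```bash
python3 - <<'E'
from u import *
s=bot.read_state();T=np.array([[0.0004,-0.9698,-0.2441,0.0662],[1,0.0004,-0.0002,0.0007],[0.0003,-0.2441,0.9698,-0.1446],[0,0,0,1]])
W=np.eye(4);W[:3,:3]=s['tcp_rot'];W[:3,3]=s['position'];P=W@T
for px,z in (((264,161),.106),((264,161),.1),((308,127),.1),((359,110),.08)):
    r=P[:3,:3]@[(px[0]-264.075)/329.235,(px[1]-187.416)/329.235,1]; c=P[:3,3]; print((c+r*(z-c[2])/r[2]).round(4))
E
```

```text
[ 0.5252 -0.2165  0.106 ]
[ 0.5261 -0.2168  0.1   ]
[ 0.5029 -0.158   0.1   ]
[ 0.5027 -0.0933  0.08  ]
```

```bash
python3 - <<'E'
import cv2
a=cv2.imread('pics/top0.png')[190:260,275:385]; cv2.imwrite('pics/t6.png',cv2.resize(a,None,fx=7,fy=7,interpolation=2))
a=cv2.imread('pics/scene0.png')[175:260,115:230]; cv2.imwrite('pics/s6.png',cv2.resize(a,None,fx=6,fy=6,interpolation=2))
a=cv2.imread('pics/w6.png')[60:200,220:400]; cv2.imwrite('pics/w6c.png',cv2.resize(a,None,fx=4,fy=4,interpolation=2))
E
```

```text
(no output)
```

View pics/t6.png

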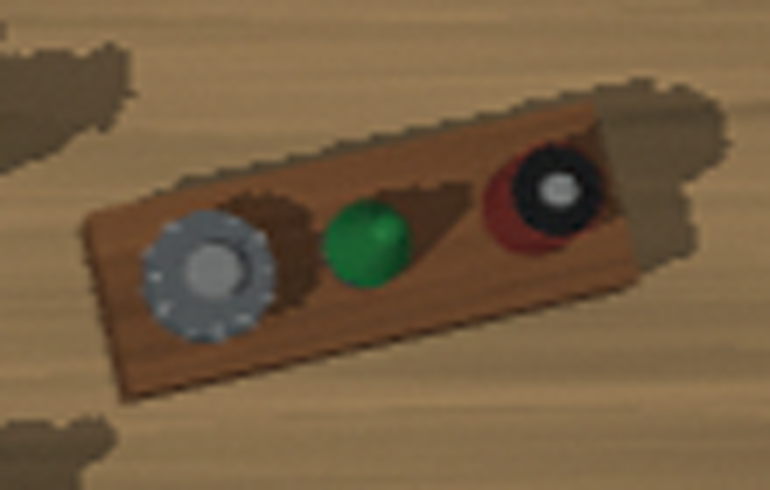

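View pics/s6.png

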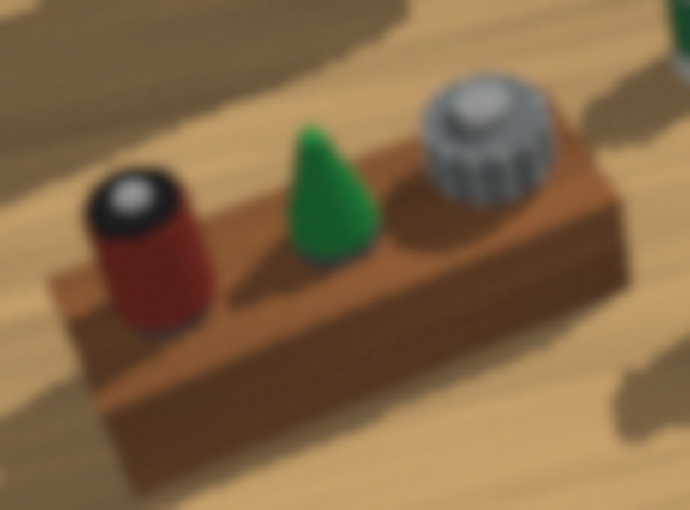

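View pics/w6c.png

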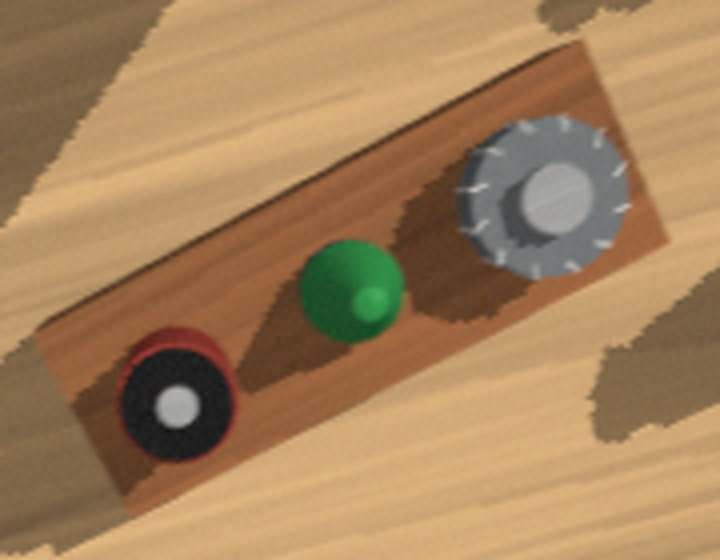

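```bash
python3 - <<'E'
from fit import *
for K,P,px in ((Kt,Pt,(354.9,217)),(Ks,Ps,(137,207.2))):
    r=P[:3,:3]@np.linalg.inv(K)@[*px,1]; c=P[:3,3]; print((c+r*(.106-c[2])/r[2]).round(4))
E
```

```text
[ 0.5266 -0.2234  0.106 ]
[ 0.5311 -0.2199  0.106 ]
```

Request:
send_rows --plan '[[[-0.07,-0.02,-0.9,0,-0.38],[0,0,-0.9,0,-0.38],[0,0,-0.9,0,-0.38],[0,0,-0.9,0,-0.38],[0,0,-0.9,0,-0.38],[0,0,-0.9,0,-0.38],[0,0,-0.9,0,-0.38],[0,0,-0.9,0,-0.38],[0,0,-0.9,0,-0.38],[0,0,0,0,-0.38]]]'

```text
time_s: 14.55
position: [0.5246, -0.2177, 0.088]
tcp_rot: [[-0.959, 0.283, -0.006], [0.283, 0.959, 0.005], [0.007, 0.003, -1.0]]
force: [-1.3, 1.1, 0.5]
opening: 0.691
```

```bash
python3 - <<'E'
from u import *
st(); shot('wrist','w7'); shot('scene','s7',(100,240,140,260),5)
E
```

```text
t 14.55 p [ 0.5246 -0.2177  0.088 ] yawx 163.57 tz [-0.0064  0.0045 -1.    ] F [-1.3  1.1  0.5] M [ 0.08 -0.07  0.03] op 0.691 q [ -33.8   38.4   96.9    0.    45.1 -107.4]
```

View pics/w7.png

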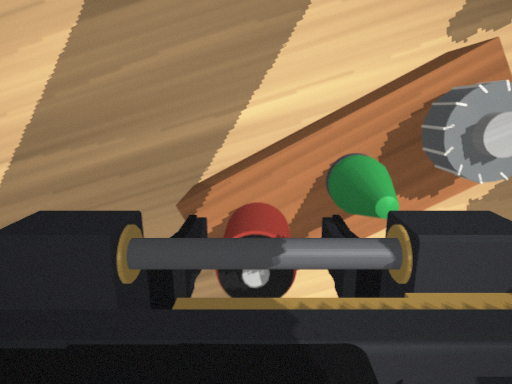

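View pics/s7.png

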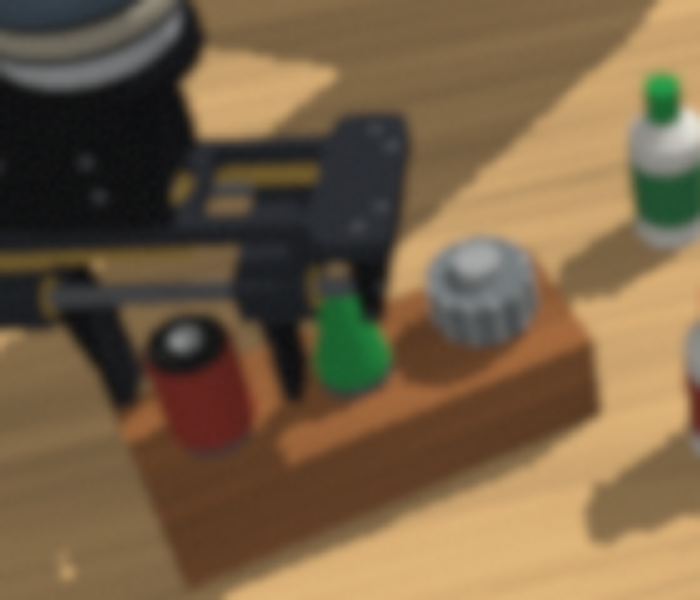

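Request:
send_rows --plan '[[[0.1,-0.12,0.07,0,-0.38],[0,0,0,0,0],[0,0,0,0,0.4],[0,0,0,0,1],[0,0,0,0,1],[0,0,0,0,1],[0,0,0,0,1],[0,0,0,0,1]]]'

```text
time_s: 15.45
position: [0.53, -0.2241, 0.0932]
tcp_rot: [[-0.959, 0.284, 0.0], [0.284, 0.959, -0.0], [-0.0, -0.0, -1.0]]
force: [0.4, 0.3, 5.0]
opening: 0.405
```

```bash
python3 - <<'E'
from u import *
st()
E
```

```text
t 15.45 p [ 0.53   -0.2241  0.0932] yawx 163.51 tz [ 0.0002 -0.0001 -1.    ] F [0.4 0.3 5. ] M [ 0.22 -0.   -0.01] op 0.405 q [ -34.    38.2   96.     0.    45.8 -107.6]
```

Request:
send_rows --plan '[[[0,0,0.35,0,1],[0,0,0.35,0,1],[0,0,0.35,0,1],[0,0,0.35,0,1],[0,0,0,0,1],[0,0,0,0,1]]]'

```text
time_s: 16.05
position: [0.5299, -0.2241, 0.1353]
tcp_rot: [[-0.959, 0.284, 0.001], [0.284, 0.959, -0.001], [-0.001, -0.0, -1.0]]
force: [-0.5, 1.3, -0.3]
opening: 0.407
```

```bash
python3 - <<'E'
from u import *
st(); shot('scene','s8',(100,240,140,260),5)
E
```

```text
t 16.05 p [ 0.5299 -0.2241  0.1353] yawx 163.51 tz [ 0.0006 -0.0005 -1.    ] F [-0.5  1.3 -0.3] M [ 0.1  -0.17 -0.01] op 0.407 q [ -34.    34.4   94.7   -0.    50.9 -107.6]
```

View pics/s8.png

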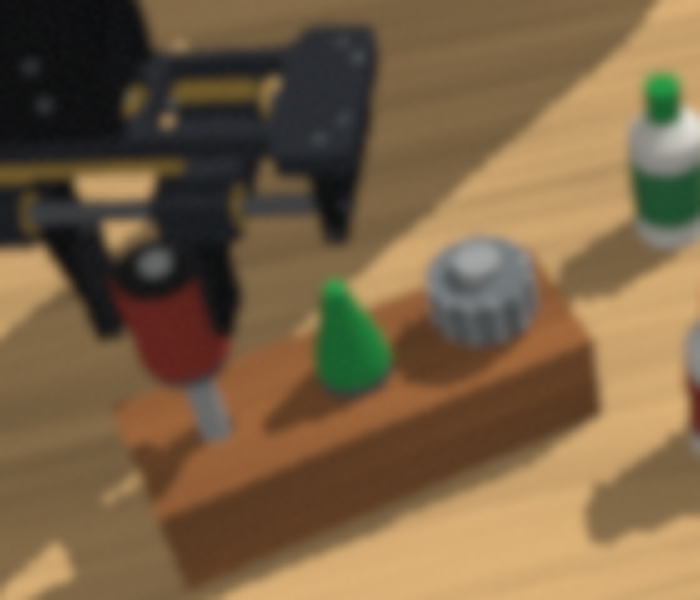

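Request:
send_rows --plan '[[[-0.19,0.057,-0.01,0,1],[-0.19,0.057,-0.02,0,1],[-0.19,0.057,-0.04,0,1],[-0.19,0.057,-0.04,0,1]]]'

```text
time_s: 16.5
position: [0.5073, -0.2175, 0.1318]
tcp_rot: [[-0.959, 0.284, 0.002], [0.284, 0.959, -0.001], [-0.002, -0.0, -1.0]]
force: [2.7, 0.4, 1.4]
opening: 0.408
```

```bash
python3 - <<'E'
from u import *
st(); shot('scene','s9',(100,240,140,260),5)
E
```

```text
t 16.5 p [ 0.5073 -0.2175  0.1318] yawx 163.5 tz [ 0.0017 -0.0009 -1.    ] F [2.7 0.4 1.4] M [ 0.08 -0.9   0.08] op 0.408 q [ -34.8   33.3   98.3    0.    48.3 -108.3]
```

View pics/s9.png

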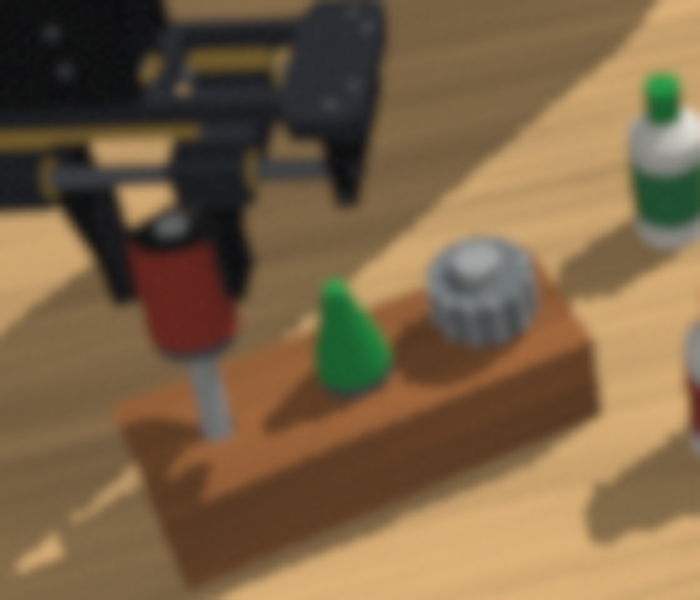

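Request:
send_rows --plan '[[[-0.184,0.054,-0.065,0,1],[-0.184,0.054,-0.065,0,1],[-0.174,0.051,-0.09,0,1],[-0.174,0.051,-0.09,0,1],[-0.1,0.03,-0.06,0,1],[0,0,0,0,1]]]'

```text
time_s: 17.15
position: [0.4816, -0.2096, 0.12]
tcp_rot: [[-0.959, 0.284, -0.002], [0.284, 0.959, 0.001], [0.002, 0.0, -1.0]]
force: [1.5, 0.1, 2.8]
opening: 0.405
```

```bash
python3 - <<'E'
from u import *
st(); shot('scene','s10',(100,240,140,260),5)
E
```

```text
t 17.15 p [ 0.4816 -0.2096  0.12  ] yawx 163.51 tz [-0.0018  0.0009 -1.    ] F [1.5 0.1 2.8] M [ 0.07 -0.64  0.05] op 0.405 q [ -35.7   33.   102.4   -0.    44.7 -109.2]
```

View pics/s10.png

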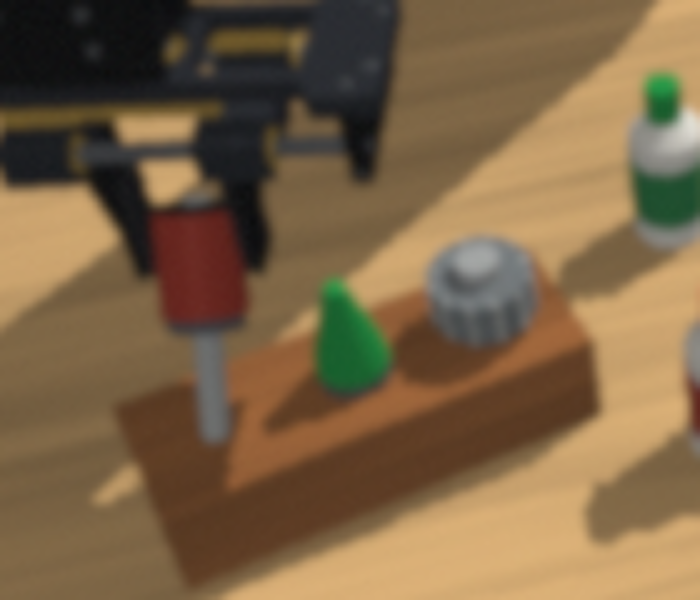

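Request:
send_rows --plan '[[[-0.12,0.035,0.22,0,1],[-0.12,0.035,0.22,0,1],[-0.12,0.035,0.5,0,1],[0,0.04,0.9,0,1],[0,0,0.9,0,1],[0,0,0.9,0,1],[0,0,0.9,0,1],[0,0,0,0,1],[0,0,0,0,1]]]'

```text
time_s: 18.1
position: [0.4707, -0.2051, 0.2565]
tcp_rot: [[-0.959, 0.284, -0.001], [0.284, 0.959, 0.0], [0.001, 0.0, -1.0]]
force: [-0.2, 0.2, -2.1]
opening: 0.41
```

```bash
python3 - <<'E'
from u import *
st(); s,d=shot('scene','s11',(80,240,60,200),5); st()
m=masks_of('scene','drum'); print(len(m),[x['conf'] for x in m], [x['region'].sum() for x in m])
np.save('m11.npy',m[0]['region'])
shot('wrist','w11'); shot('top','t11',(260,420,170,290),5)
E
```

```text
t 18.1 p [ 0.4707 -0.2051  0.2565] yawx 163.52 tz [-0.0013  0.0005 -1.    ] F [-0.2  0.2 -2.1] M [ 0.11 -0.09  0.01] op 0.41 q [ -36.    20.4   96.7   -0.    62.9 -109.5]
t 18.15 p [ 0.4704 -0.2049  0.2557] yawx 163.51 tz [-0.0028  0.0017 -1.    ] F [-0.6 -0.3 -1.3] M [ 0.12 -0.08 -0.06] op 0.407 q [ -36.    20.5   96.8   -0.    62.9 -109.5]
1 [0.64] [np.int64(759)]
```

View pics/s11.png

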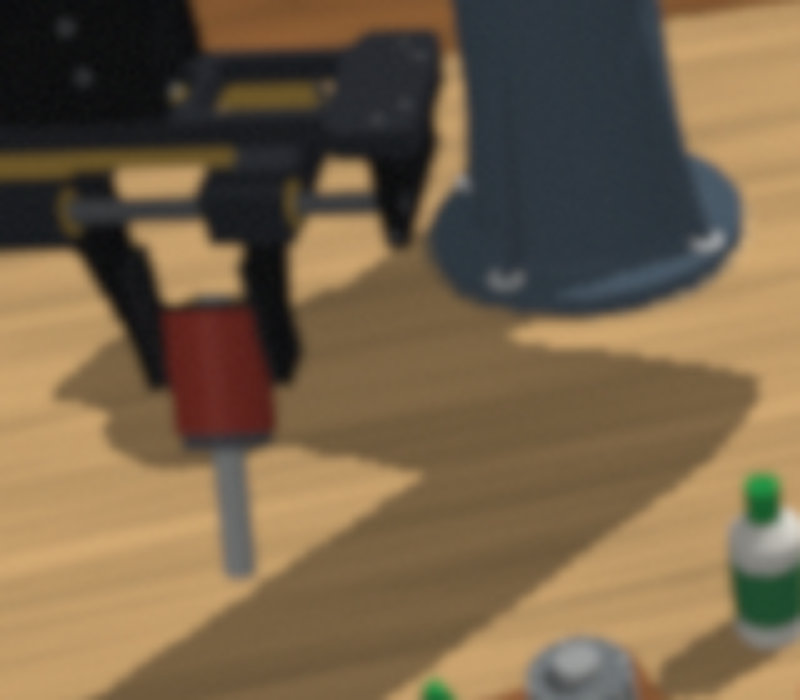

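View pics/w11.png

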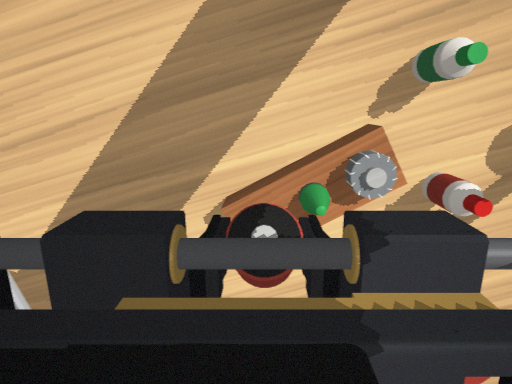

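View pics/t11.png

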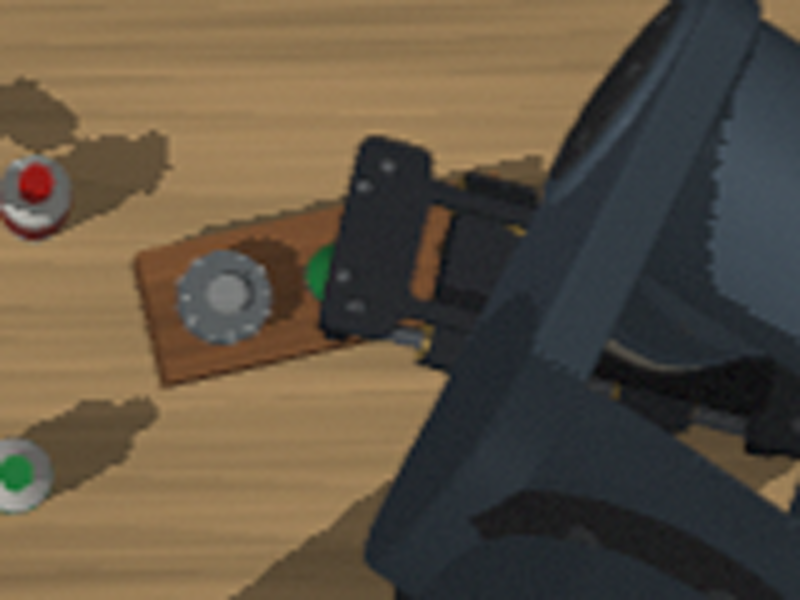

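```bash
python3 - <<'E'
from u import *
from fit import *
T=np.array([[0.0004,-0.9698,-0.2441,0.0662],[1,0.0004,-0.0002,0.0007],[0.0003,-0.2441,0.9698,-0.1446],[0,0,0,1]])
Kw=np.array([[329.235,0,264.075],[0,329.235,187.416],[0,0,1]])
tcp=np.array([.4706,-.205,.2563]); yaw=np.radians(163.5)
Rw=np.array([[-.959,.284,0],[.284,.959,0],[0,0,-1]]); W=np.eye(4);W[:3,:3]=Rw;W[:3,3]=tcp; Pw=W@T
h=np.array([.959,-.284,0]);yy=np.array([.284,.959,0]);up=np.array([0,0,1.])
def f(v,full=False):
    th,L,a,bu,bv,ph=v
    ax=-np.sin(th)*h+np.cos(th)*up+ph*yy
    tip=tcp+.002*up+a*h-L*ax
    S=[pr(Ks,Ps,tip+ax*z)+[bu,bv] for z in (0,.048,.104)]
    w=pr(Kw,Pw,tip+ax*.104)
    o=np.array([(127.8,174.7),(125.8,148.4),(125,120.4),(264,233)])
    e=(np.array(S+[w])-o).ravel()
    if full: print(e.reshape(-1,2)); 
    return np.concatenate([e,[a/.002,(L-.093)/.003,bu/1.,bv/1.,ph/.03]])
r=least_squares(f,[.52,.093,0,0,0,0]); f(r.x,True); print(np.degrees(r.x[0]),r.x)
E
```

```text
[[-0.8518  0.6013]
 [-0.2203  0.7222]
 [-1.0231 -1.9381]
 [-1.6263  0.4501]]
42.85666833679077 [ 0.748   0.0937 -0.0044  2.0952  0.6146 -0.0064]
```

```bash
python3 - <<'E'
from u import *
s,d=shot('scene','s12',(100,150,110,185),10)
s,d=shot('wrist','w12',(200,330,190,300),6)
st()
E
```

```text
t 18.4 p [ 0.4712 -0.2053  0.2554] yawx 163.51 tz [-0.0024  0.0016 -1.    ] F [-0.2  0.1 -1. ] M [ 0.02 -0.14 -0.01] op 0.404 q [ -36.    20.6   96.7   -0.    62.9 -109.5]
```

View pics/s12.png

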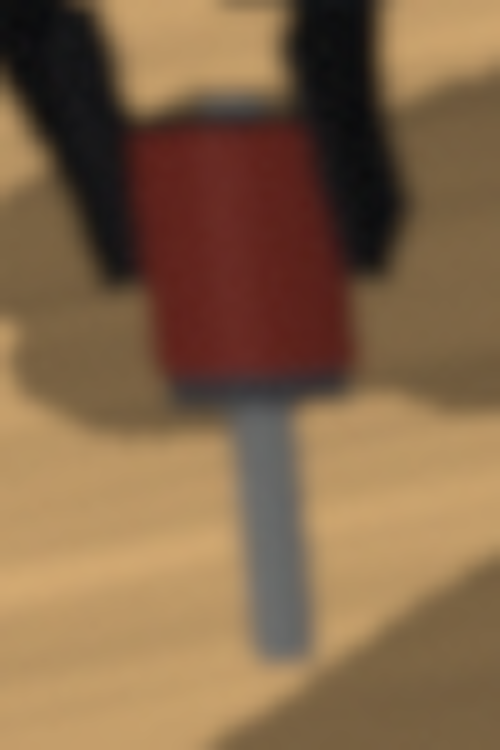

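View pics/w12.png

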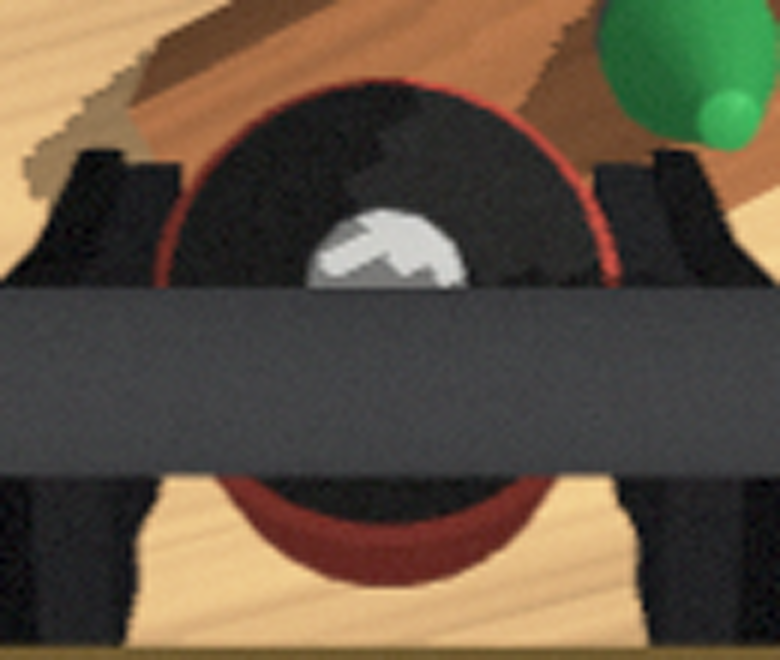

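```bash
cat > tilt.py <<'E'
from u import *
from fit import *
T=np.array([[0.0004,-0.9698,-0.2441,0.0662],[1,0.0004,-0.0002,0.0007],[0.0003,-0.2441,0.9698,-0.1446],[0,0,0,1]])
Kw=np.array([[329.235,0,264.075],[0,329.235,187.416],[0,0,1]])
tcp=np.array([.4708,-.205,.2557])
Rw=np.array([[-.959,.284,0],[.284,.959,0],[0,0,-1]]); W=np.eye(4);W[:3,:3]=Rw;W[:3,3]=tcp; Pw=W@T
h=np.array([.959,-.284,0]);yy=np.array([.284,.959,0]);up=np.array([0,0,1.])
def axis(th,ph): 
    a=-np.sin(th)*h+np.cos(th)*up+ph*yy; return a/np.linalg.norm(a)
def ext(K,P,c,ax,r):  # vertical extents of circle in image
    e1=np.cross(ax,yy);e1/=np.linalg.norm(e1); e2=np.cross(ax,e1)
    q=np.array([pr(K,P,c+r*(np.cos(t)*e1+np.sin(t)*e2)) for t in np.linspace(0,2*np.pi,73)])
    return q[:,1].min(),q[:,1].max(),q[:,0].min(),q[:,0].max()
def f(v,full=False):
    th,L,a,bu,bv,ph,b=v
    ax=axis(th,ph); tip=tcp+.002*up+a*h+b*yy-L*ax
    S=[pr(Ks,Ps,tip+ax*z)+[bu,bv] for z in (0,.048,.104)]
    o=np.array([(128.5,175.5),(126.1,149.6),(122.8,120.3)])
    e=list((np.array(S)-o).ravel())
    w=ext(Kw,Pw,tip+ax*.098,ax,.018)
    e+=[w[0]-(190+76/6), w[2]-(200+152/6), w[3]-(200+622/6)]
    w2=ext(Kw,Pw,tip+ax*.104,ax,.0064); e+=[w2[0]-(190+207/6)]
    w3=ext(Kw,Pw,tip+ax*.054,ax,.018); wm=max(w[1],w3[1]); e+=[wm-(190+588/6)]
    if full: print(np.round(e,2), 'sleeve bottom ext',w3[0],w3[1],'top',w[:2])
    return np.array(e+[a/.003,(L-.093)/.003,bu/1.5,bv/1.5,ph/.03,b/.003])
if __name__=='__main__':
    r=least_squares(f,[.52,.093,0,0,0,0,0]); f(r.x,True); print(np.degrees(r.x[0]),r.x)
    for t in (22,26,30,34):
        r=least_squares(lambda v:f(np.r_[np.radians(t),v]),r.x[1:] if len(r.x)==7 else r.x); print(t,r.cost,r.x); f(np.r_[np.radians(t),r.x],True)
E
python3 tilt.py
```

```text
[ 0.01  0.3  -0.22  0.47 -0.07 -1.08  0.66 -0.34  0.36 -0.28 -0.15] sleeve bottom ext 225.18790322809969 287.8496602608837 top (np.float64(203.32318467551445), np.float64(282.11646797444365))
34.2117483158612 [ 0.5971  0.0942 -0.0037  0.6095  0.6794 -0.0053  0.0009]
22 19.625120387211226 [ 0.0915 -0.0038  0.337   2.789   0.0366  0.0007]
[ 0.72 -1.23 -0.1   0.37 -0.77 -0.38  0.05 -1.09  1.1   3.76 -3.59] sleeve bottom ext 209.53192626659768 272.4951260291058 top (np.float64(202.71703270870273), np.float64(284.41075700827645))
26 13.913142505986286 [ 0.0913 -0.0033  0.5267  2.3644  0.0233  0.0008]
[ 0.49 -0.62 -0.15  0.38 -0.57 -0.82  0.48 -1.09  1.11  2.92 -3.17] sleeve bottom ext 215.0211814145931 278.31724518337916 top (np.float64(203.14648520734028), np.float64(284.82862277354405))
30 11.11628651368516 [ 0.091  -0.0027  0.7258  2.0972  0.0093  0.0008]
[ 0.25 -0.14 -0.21  0.36 -0.37 -1.15  1.04 -1.12  1.15  2.14 -2.94] sleeve bottom ext 220.55374230743075 284.13533135490337 top (np.float64(203.71082940661267), np.float64(285.06144974088954))
34 2.2827446800150932 [ 0.094  -0.0037  0.6153  0.7483 -0.0046  0.0009]
[ 0.03  0.28 -0.22  0.47 -0.08 -1.08  0.67 -0.38  0.4  -0.16 -0.33] sleeve bottom ext 224.95941849421715 287.6715637766981 top (np.float64(203.34061578787671), np.float64(282.2727166968515))
```

```bash
cat > ins.py <<'E'
from u import *
from fit import *
yaw=-.2869; h=np.array([np.cos(yaw),np.sin(yaw),0]);yy=np.array([-np.sin(yaw),np.cos(yaw),0]);up=np.array([0,0,1.])
o=np.array([.481,.2095,.165]); S=np.array([[.75**.5,0,-.5],[0,1,0],[.5,0,.75**.5]]); C=np.c_[h,yy,up]@S
def tcp(zt,th,x=0,y=0,L=.0942,a=-.0037,b=.0009):
    th=np.radians(th); ax=-np.sin(th)*h+np.cos(th)*up
    return o+C@[x,y,zt]+L*ax-.002*up-a*h-b*yy
if __name__=='__main__':
    for zt,th in ((.06,34.2),(.01,34.2),(-.004,34.2),(-.008,32),(-.012,30),(-.026,30)): print(zt,th,tcp(zt,th).round(4))
E
python3 ins.py
```

```text
0.06 34.2 [0.4047 0.2311 0.2929]
0.01 34.2 [0.4287 0.224  0.2496]
-0.004 34.2 [0.4354 0.222  0.2374]
-0.008 32 [0.4403 0.2206 0.236 ]
-0.012 30 [0.4449 0.2192 0.2342]
-0.026 30 [0.4516 0.2172 0.2221]
```

Request:
send_rows --plan '[[[-0.277,0.5,0.61,0,1],[-0.277,0.85,0.61,0,1],[-0.277,0.9,0.61,0,1],[-0.277,0.9,0.61,0,1],[-0.277,0.9,0.61,0,1],[-0.277,0.9,0.61,0,1],[-0.277,0.9,0,0,1],[-0.277,0.9,0,0,1],[0,0.9,0,0,1],[0,0.9,0,0,1],[0,0.9,0,0,1],[0,0.9,0,0,1],[0,0.9,0,0,1],[0,0.9,0,0,1],[0,0.9,0,0,1],[0,0.9,0,0,1],[0,0.5,0,0,1],[0,0,-0.5,0,1],[0,0,-0.5,0,1],[0,0,0,0,1]]]'

```text
time_s: 20.4
position: [0.4036, 0.2275, 0.3341]
tcp_rot: [[-0.959, 0.283, -0.006], [0.283, 0.959, -0.002], [0.005, -0.003, -1.0]]
force: [-0.9, -0.8, -1.0]
opening: 0.406
```

```bash
python3 - <<'E'
from u import *
st(); shot('scene','s13',(240,400,20,180),5); shot('wrist','w13')
E
```

```text
t 20.4 p [0.4036 0.2275 0.3341] yawx 163.54 tz [-0.0061 -0.0018 -1.    ] F [-0.9 -0.8 -1. ] M [ 0.05 -0.11 -0.01] op 0.406 q [ 15.6  11.2  96.7  -0.   72.5 -58. ]
```

View pics/s13.png

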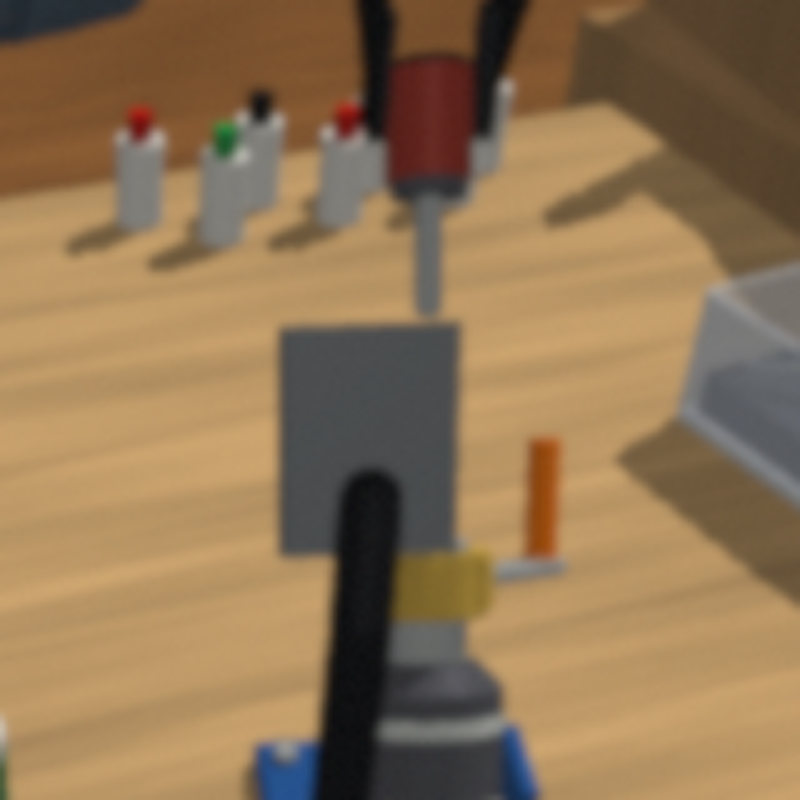

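View pics/w13.png

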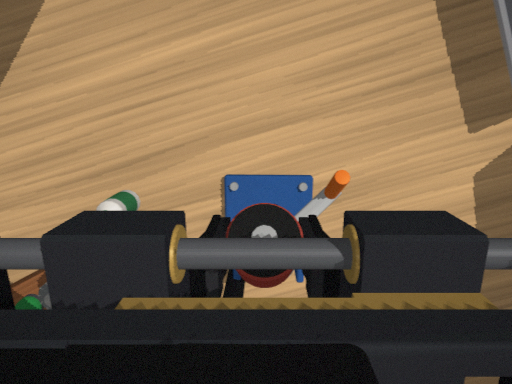

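```bash
python3 - <<'E'
from ins import *
t0=np.array([.4036,.2275,.3341])
off=t0-tcp(0,34.2)+o  # tip position
print('tip',off, pr(Ks,Ps,off), 'dy1mm', pr(Ks,Ps,off+.001*yy)-pr(Ks,Ps,off),'dh1mm',pr(Ks,Ps,off+.001*h)-pr(Ks,Ps,off))
print('hood left top', pr(Ks,Ps,o+C@[.082,-.005,.09]),'right',pr(Ks,Ps,o+C@[.082,-.075,.09]))
print('col', C.T@(off-o))
shot('top','t13',(120,260,150,290),5)
E
```

```text
tip [0.4511 0.2144 0.2582] [325.0236  82.0859] dy1mm [ 0.4707 -0.0156] dh1mm [0.0845 0.2235]
hood left top [331.102  83.348] right [295.3573  84.5363]
col [ 0.0205 -0.0037  0.0957]
```

View pics/t13.png

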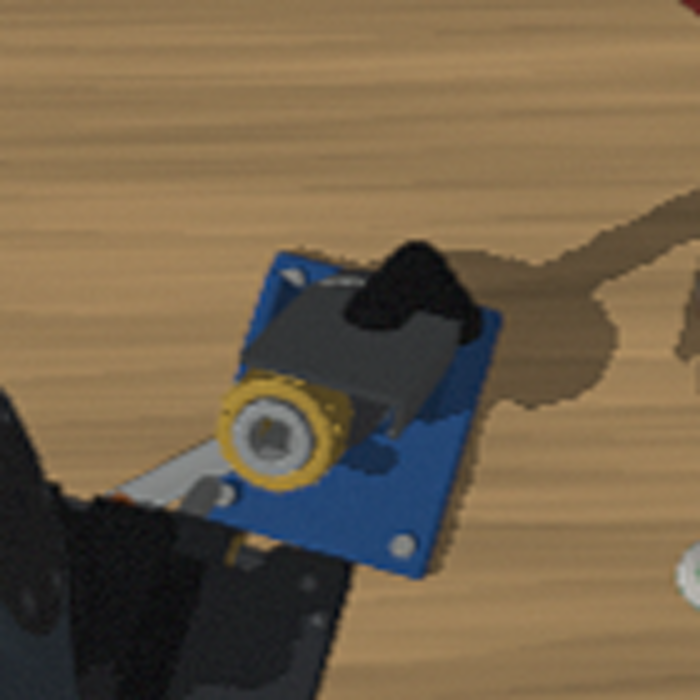

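```bash
python3 - <<'E'
from ins import *
t0=np.array([.4036,.2275,.3341]); tip=t0-tcp(0,34.2)+o
print(pr(Kt,Pt,tip), pr(Kt,Pt,o), pr(Kt,Pt,tip+.001*yy)-pr(Kt,Pt,tip),pr(Kt,Pt,tip+.001*h)-pr(Kt,Pt,tip))
print(tcp(.012,34.2))
a=cv2.imread('pics/t13.png')[380:560,90:330]; cv2.imwrite('pics/t13c.png',cv2.resize(a,None,fx=3,fy=3,interpolation=2))
E
```

```text
[161.7491 247.304 ] [174.0405 236.9048] [-0.4635 -0.1288] [ 0.1508 -0.4726]
[0.4278 0.2243 0.2513]
```

View pics/t13c.png

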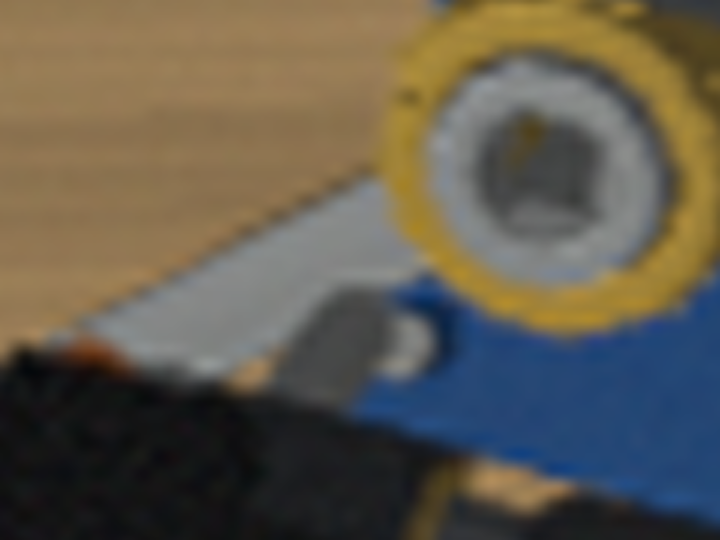

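Request:
send_rows --plan '[[[0,0.05,-0.68,0,1],[0,0.05,-0.68,0,1],[0.19,-0.057,-0.34,0,1],[0.19,-0.057,-0.34,0,1],[0.19,-0.057,-0.34,0,1],[0.19,-0.057,-0.34,0,1],[0,0,0,0,1],[0,0,0,0,1]]]'

```text
time_s: 21.35
position: [0.4283, 0.2238, 0.2547]
tcp_rot: [[-0.959, 0.284, -0.001], [0.284, 0.959, -0.0], [0.001, -0.0, -1.0]]
force: [-0.4, 0.3, -1.9]
opening: 0.405
```

```bash
python3 - <<'E'
from ins import *
s=st(); shot('top','t14',(150,210,205,265),10); shot('scene','s14',(270,390,40,160),5)
t0=np.array(s['position']); tip=t0-tcp(0,34.2)+o
print(pr(Kt,Pt,tip),pr(Ks,Ps,tip), C.T@(tip-o))
E
```

```text
t 21.35 p [0.4283 0.2238 0.2547] yawx 163.48 tz [-0.0006 -0.0001 -1.    ] F [-0.4  0.3 -1.9] M [ 0.09 -0.2  -0.03] op 0.405 q [ 14.3  18.2 100.8   0.   61.  -59.2]
[172.1569 238.6391] [324.2503 120.7249] [ 0.0023 -0.0003  0.0146]
```

View pics/t14.png

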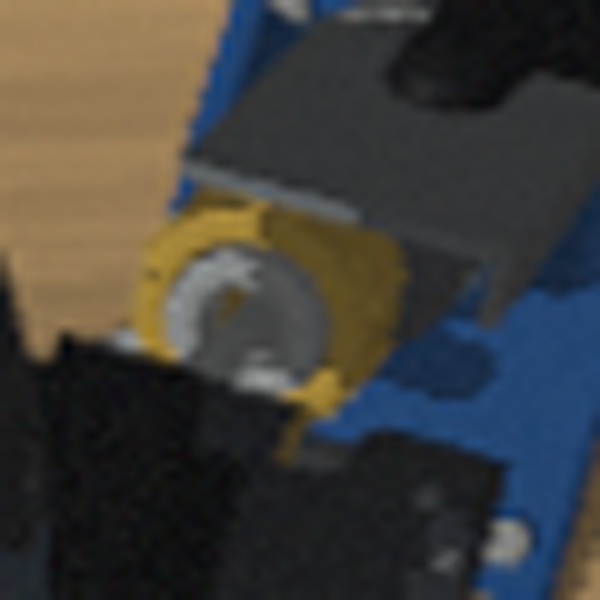

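View pics/s14.png

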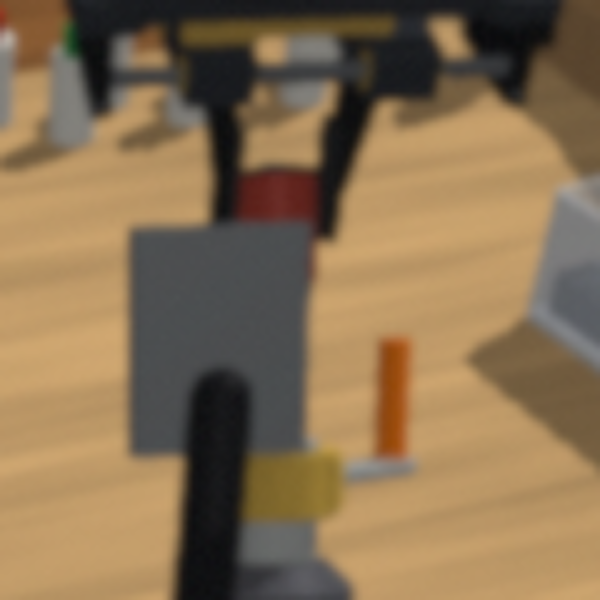

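Request:
send_rows --plan '[[[-0.09,0,-0.05,0,1],[0.048,-0.014,-0.087,0,1],[0.048,-0.014,-0.087,0,1],[0.048,-0.014,-0.087,0,1],[0.048,-0.014,-0.087,0,1],[0.048,-0.014,-0.087,0,1],[0,0,0,0,1]]]'

```text
time_s: 22.15
position: [0.4327, 0.2217, 0.2398]
tcp_rot: [[-0.959, 0.284, -0.001], [0.284, 0.959, -0.0], [0.001, -0.0, -1.0]]
force: [0.5, -0.9, -1.6]
opening: 0.402
```

Request:
send_rows --plan '[[[0.048,-0.014,-0.087,0,1],[0,0,0,0,1]]]'

```text
time_s: 22.35
position: [0.4341, 0.2214, 0.2374]
tcp_rot: [[-0.959, 0.284, -0.0], [0.284, 0.959, -0.0], [0.0, -0.0, -1.0]]
force: [-0.0, -0.9, -0.5]
opening: 0.405
```

```bash
python3 - <<'E'
from ins import *
s=st(); shot('top','t15',(150,210,205,265),10)
t0=np.array(s['position']); tip=t0-tcp(0,34.2)+o
print(pr(Kt,Pt,tip),pr(Ks,Ps,tip), C.T@(tip-o))
E
```

```text
t 22.35 p [0.4341 0.2214 0.2374] yawx 163.5 tz [-0.0003 -0.0001 -1.    ] F [-0.  -0.9 -0.5] M [ 0.09 -0.16  0.  ] op 0.405 q [ 13.9  19.8 101.5  -0.   58.6 -59.7]
[174.8914 236.7611] [323.5121 128.8864] [-0.0009 -0.001  -0.0035]
```

View pics/t15.png

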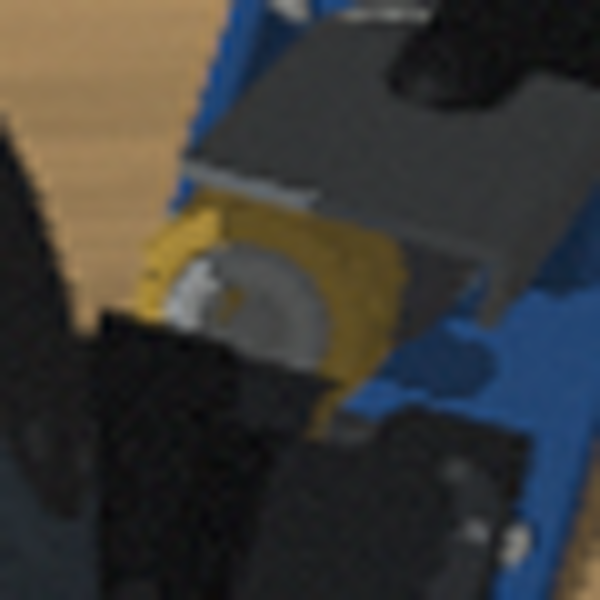

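```bash
python3 - <<'E'
import cv2,numpy as np
L=[]
for n in ('t14','t15'):
    a=cv2.imread(f'pics/{n}.png')[190:420,120:420].astype(float); a=np.clip((a-20)*1.8,0,255).astype('uint8'); L.append(a)
cv2.imwrite('pics/cmp.png',cv2.resize(np.hstack(L),None,fx=1.3,fy=1.3))
E
```

```text
(no output)
```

View pics/cmp.png

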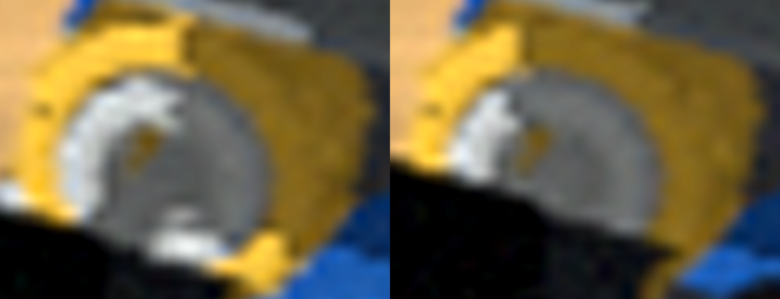

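Request:
send_rows --plan '[[[0.048,-0.014,-0.087,0,1],[0.048,-0.014,-0.087,0,1],[0,0,0,0,1]]]'

```text
time_s: 22.7
position: [0.4374, 0.2209, 0.2323]
tcp_rot: [[-0.959, 0.284, 0.001], [0.284, 0.959, 0.001], [-0.0, 0.001, -1.0]]
force: [0.5, 1.0, -1.3]
opening: 0.406
```

Request:
send_rows --plan '[[[0.048,-0.014,-0.087,0,1],[0,0,0,0,1]]]'

```text
time_s: 22.9
position: [0.4388, 0.2204, 0.2296]
tcp_rot: [[-0.959, 0.284, 0.001], [0.284, 0.959, 0.001], [-0.001, 0.001, -1.0]]
force: [1.4, 1.2, -1.6]
opening: 0.406
```

Request:
send_rows --plan '[[[0.088,-0.026,-0.024,0,1],[0.088,-0.026,-0.024,0,1],[0,0,0,0,1]]]'

```text
time_s: 23.2
position: [0.4422, 0.2193, 0.2279]
tcp_rot: [[-0.959, 0.284, -0.004], [0.284, 0.959, 0.002], [0.004, 0.0, -1.0]]
force: [-2.3, 4.6, -1.3]
opening: 0.408
```

```bash
python3 - <<'E'
from ins import *
s=st(); t0=np.array(s['position']); tip=t0-tcp(0,32)+o
print(C.T@(tip-o), C.T@np.array(s['force']))
E
```

```text
t 23.2 p [0.4422 0.2193 0.2279] yawx 163.47 tz [-0.0041  0.0016 -1.    ] F [-2.3  4.6 -1.3] M [1.22 0.38 0.19] op 0.408 q [ 13.3  21.2 101.2   0.2  57.8 -60.3]
[-0.0021 -0.0007 -0.0161] [-3.668   3.7163  0.6199]
```

Request:
send_rows --plan '[[[0.02,0.06,0,0,1],[0.08,-0.023,-0.045,0,1],[0.08,-0.023,-0.045,0,1],[0,0,0,0,1]]]'

```text
time_s: 23.6
position: [0.4483, 0.2185, 0.225]
tcp_rot: [[-0.959, 0.284, -0.003], [0.284, 0.959, -0.001], [0.002, -0.002, -1.0]]
force: [-3.6, 0.5, -2.1]
opening: 0.407
```

```bash
python3 - <<'E'
from ins import *
s=st(); t0=np.array(s['position']); tip=t0-tcp(0,30)+o
print(C.T@(tip-o), C.T@np.array(s['force']))
E
```

```text
t 23.6 p [0.4483 0.2185 0.225 ] yawx 163.5 tz [-0.0026 -0.0011 -1.    ] F [-3.6  0.5 -2.1] M [ 0.28  0.79 -0.05] op 0.407 q [ 13.1  21.8 100.7  -0.   57.6 -60.3]
[-0.0015  0.0003 -0.0217] [-4.1858 -0.5055 -0.0285]
```

Request:
send_rows --plan '[[[0.06,-0.018,-0.05,0,1],[0.06,-0.018,-0.05,0,1],[0,0,0,0,1]]]'

```text
time_s: 23.9
position: [0.4526, 0.2177, 0.2223]
tcp_rot: [[-0.959, 0.284, -0.001], [0.284, 0.959, -0.0], [0.001, -0.001, -1.0]]
force: [-3.5, -0.2, -2.3]
opening: 0.41
```

```bash
python3 - <<'E'
from ins import *
s=st(); t0=np.array(s['position']); tip=t0-tcp(0,30)+o
print(C.T@(tip-o), C.T@np.array(s['force']))
shot('scene','s16',(270,390,40,160),5); shot('top','t16',(130,250,190,290),6)
E
```

```text
t 23.9 p [0.4526 0.2177 0.2223] yawx 163.5 tz [-0.0009 -0.0004 -1.    ] F [-3.5 -0.2 -2.3] M [ 0.26  0.76 -0.01] op 0.41 q [ 12.9  22.2 100.5  -0.   57.3 -60.6]
[ 0.0008  0.0007 -0.0262] [-4.0363 -1.1416 -0.3342]
```

View pics/s16.png

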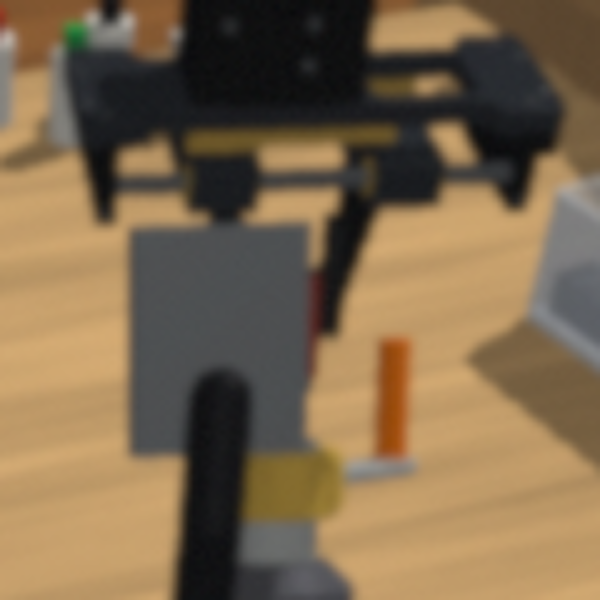

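View pics/t16.png

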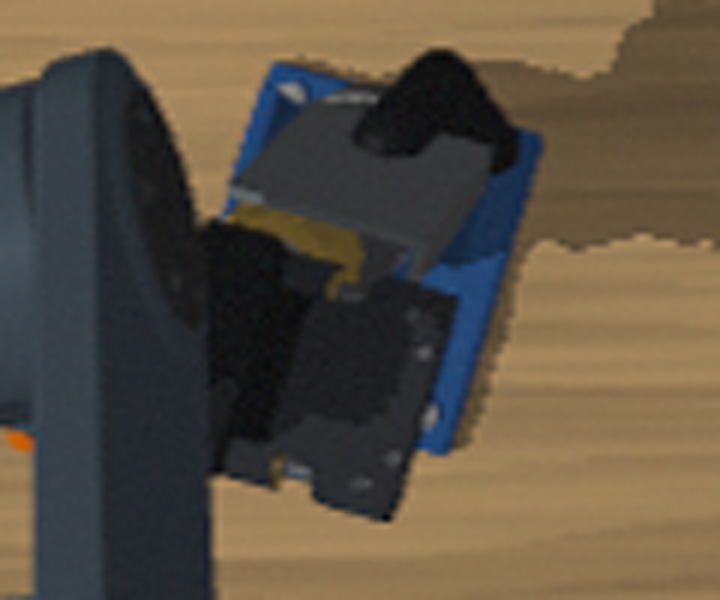

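Request:
send_rows --plan '[[[0.033,-0.01,-0.058,0,1],[0.033,-0.01,-0.058,0,1],[0,0,0,0,1]]]'

```text
time_s: 24.3
position: [0.4547, 0.2174, 0.2191]
tcp_rot: [[-0.959, 0.284, -0.0], [0.284, 0.959, 0.0], [0.0, 0.0, -1.0]]
force: [-4.4, 1.8, -2.6]
opening: 0.402
```

Request:
send_rows --plan '[[[0,0,0,0,0.1],[0,0,0,0,0],[0,0,0,0,-0.2],[0,0,0,0,-0.38],[0,0,0,0,-0.38],[0,0,0,0,-0.38]]]'

```text
time_s: 24.9
position: [0.455, 0.2174, 0.2194]
tcp_rot: [[-0.959, 0.284, 0.001], [0.284, 0.959, 0.0], [-0.001, 0.0, -1.0]]
force: [0.2, 0.6, 1.0]
opening: 0.677
```

```bash
python3 - <<'E'
from ins import *
s=st(); shot('scene','s17',(270,390,40,160),5); shot('wrist','w17')
E
```

```text
t 24.9 p [0.455  0.2174 0.2194] yawx 163.51 tz [ 0.0008  0.     -1.    ] F [0.2 0.6 1. ] M [ 0.04 -0.16 -0.01] op 0.677 q [ 12.8  22.6 100.5  -0.   56.9 -60.7]
```

View pics/s17.png

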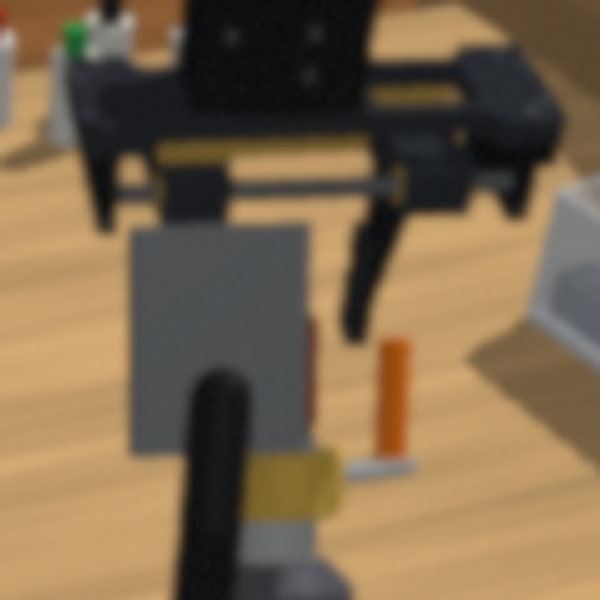

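View pics/w17.png

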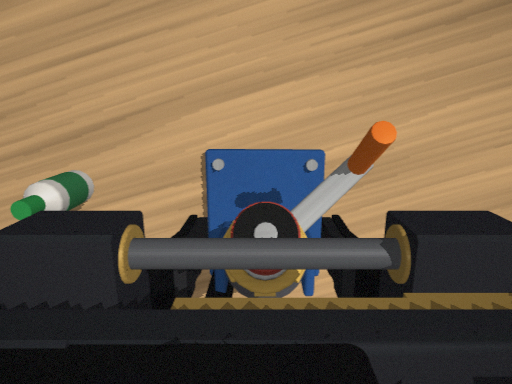

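```bash
cat > home.py <<'E'
from ins import *
T=np.array([[0.0004,-0.9698,-0.2441,0.0662],[1,0.0004,-0.0002,0.0007],[0.0003,-0.2441,0.9698,-0.1446],[0,0,0,1]])
Kw=np.array([[329.235,0,264.075],[0,329.235,187.416],[0,0,1]])
def Pw(s): W=np.eye(4);W[:3,:3]=s['tcp_rot'];W[:3,3]=s['position'];return W@T
E
python3 - <<'E'
from home import *
s=bot.read_state(); P=Pw(s)
for e in (0,.005,.01,.018): print(e,'wrist screw',pr(Kw,P,o+C@[0,0,.056+e]),'scene sleeve left top/bot',pr(Ks,Ps,o+C@[0,.018,.050+e]),pr(Ks,Ps,o+C@[0,.018,.006+e]))
print(C.T@(np.array(s['position'])-o))
a=cv2.imread('pics/w17.png')[185:300,195:345]; cv2.imwrite('pics/w17c.png',cv2.resize(a,None,fx=5,fy=5,interpolation=2))
E
```

```text
0 wrist screw [262.4991 242.0968] scene sleeve left top/bot [332.5242 104.0089] [332.1212 124.3055]
0.005 wrist screw [262.4459 240.9082] scene sleeve left top/bot [332.5707 101.6671] [332.1664 122.0268]
0.01 wrist screw [262.3894 239.6444] scene sleeve left top/bot [332.6173  99.318 ] [332.2118 119.7411]
0.018 wrist screw [262.2912 237.4475] scene sleeve left top/bot [332.6923  95.5439] [332.2847 116.0693]
[0.0034 0.0001 0.0607]
```

View pics/w17c.png

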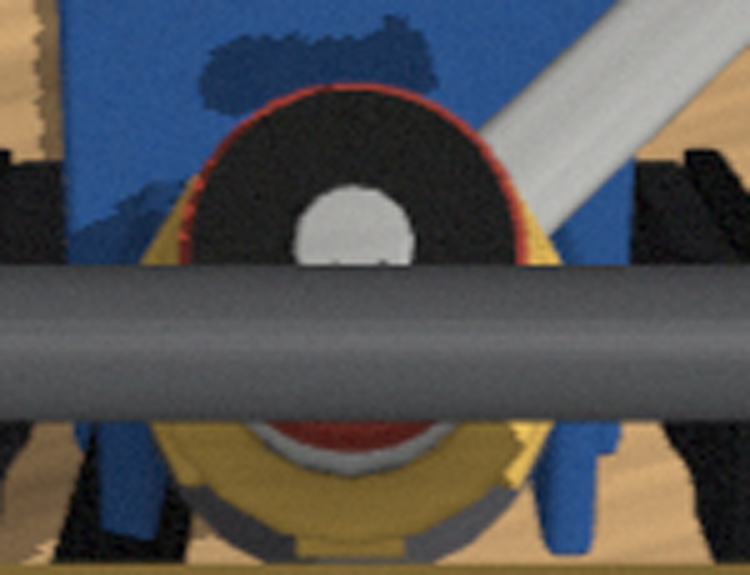

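```bash
cat > path.py <<'E'
from ins import *
p=[.51,.2,-.2869,0]; do=o-collet(p)[1]
def P(q,D,phi=None,dz=.003):
    ph=np.radians(23-58*q/1.4 if phi is None else phi)
    return hp(p,.042,q)+do-D*(np.cos(ph)*h+np.sin(ph)*yy)+[0,0,dz]
if __name__=='__main__':
    print('start',P(0,.034))
    last=None
    for q in np.arange(0,1.55,.1):
        x=P(q,.016); print(round(q,1),x.round(4), None if last is None else ((x-last)/.03).round(3)); last=x
E
python3 path.py
```

```text
start [0.3929 0.2941 0.172 ]
0.0 [0.4108 0.2961 0.172 ] None
0.1 [0.4185 0.3014 0.1756] [0.256 0.175 0.121]
0.2 [0.4265 0.3058 0.1795] [0.267 0.146 0.131]
0.3 [0.4348 0.3092 0.1837] [0.276 0.116 0.139]
0.4 [0.4433 0.3118 0.1881] [0.282 0.085 0.146]
0.5 [0.4519 0.3134 0.1926] [0.286 0.053 0.151]
0.6 [0.4604 0.314  0.1973] [0.286 0.021 0.155]
0.7 [0.469  0.3137 0.202 ] [ 0.284 -0.011  0.157]
0.8 [0.4773 0.3124 0.2067] [ 0.279 -0.042  0.158]
0.9 [0.4855 0.3102 0.2115] [ 0.271 -0.074  0.157]
1.0 [0.4933 0.3071 0.2161] [ 0.261 -0.104  0.155]
1.1 [0.5007 0.3031 0.2207] [ 0.248 -0.133  0.151]
1.2 [0.5077 0.2983 0.225 ] [ 0.233 -0.161  0.146]
1.3 [0.5142 0.2927 0.2292] [ 0.215 -0.186  0.139]
1.4 [0.52   0.2864 0.2331] [ 0.196 -0.21   0.131]
1.5 [0.5253 0.2795 0.2367] [ 0.174 -0.232  0.121]
```

Request:
send_rows --plan '[[[0,0,0.5,0,-0.38],[0,0,0.7,0,-0.38],[0,0,0.7,0,-0.38],[0,0,0.7,0,-0.38],[-0.172,0.213,0,-0.975,0.3],[-0.172,0.213,0,-0.975,1],[-0.172,0.213,0,-0.975,1],[-0.172,0.213,0,-0.975,1],[-0.172,0.213,0,-0.975,1],[-0.172,0.213,0,-0.975,1],[-0.172,0.213,0,-0.975,1],[-0.172,0.213,0,-0.975,1],[-0.172,0.213,0,-0.975,1],[-0.172,0.213,0,-0.975,1],[-0.172,0.213,0,-0.975,1],[-0.172,0.213,0,-0.975,1],[0,0,0,0,1]]]'

```text
time_s: 26.7
position: [0.3921, 0.2945, 0.2972]
tcp_rot: [[-0.114, 0.993, -0.0], [0.993, 0.114, 0.0], [0.0, -0.0, -1.0]]
force: [0.3, -0.0, -0.4]
opening: 0.008
```

```bash
python3 - <<'E'
from home import *
s=st(); shot('wrist','w18'); shot('top','t18',(120,250,190,290),6); shot('scene','s18',(270,390,60,160),6)
print('screw top',pr(Kt,Pt,o+C@[0,0,.056]))
print([(np.round(r['at'],4).tolist(),round(r['conf'],2)) for r in mark_of('top','drum')[:2]],'home tip',o+C@[0,0,-.048])
print([(np.round(r['at'],4).tolist(),round(r['conf'],2)) for r in mark_of('wrist','drum')[:2]])
E
```

```text
t 26.7 p [0.3921 0.2945 0.2972] yawx 96.55 tz [-0.0004  0.     -1.    ] F [ 0.3 -0.  -0.4] M [-0.   -0.07 -0.02] op 0.008 q [23.8 15.7 96.7  0.  67.6 17.3]
screw top [165.3828 247.3097]
[([0.5035, 0.2018, 0.1218], 0.82)] home tip [0.504  0.2027 0.1234]
[]
```

View pics/w18.png

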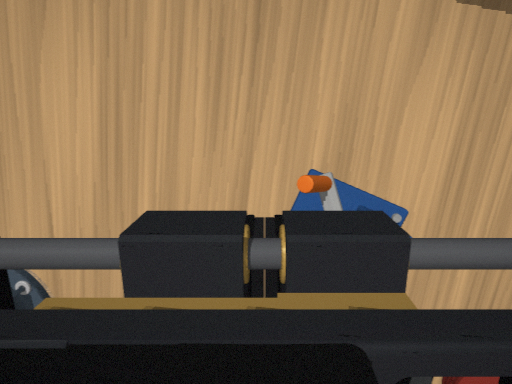

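View pics/t18.png

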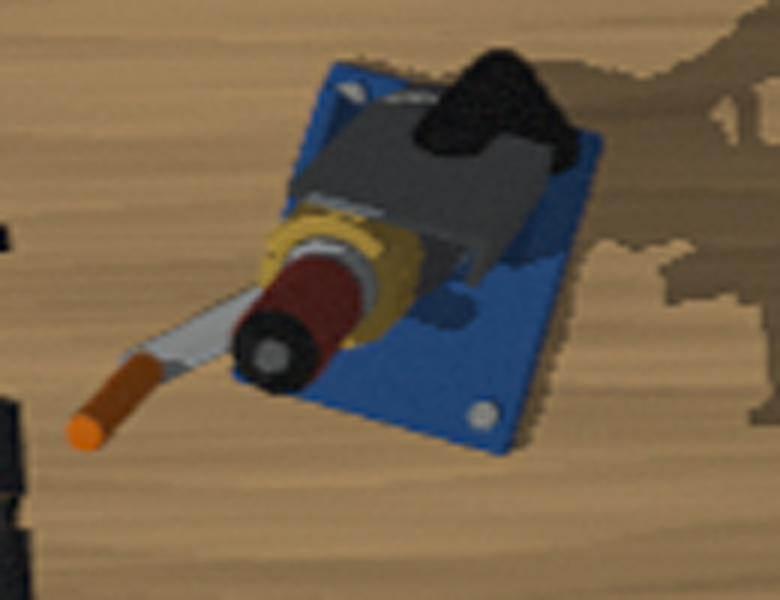

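View pics/s18.png

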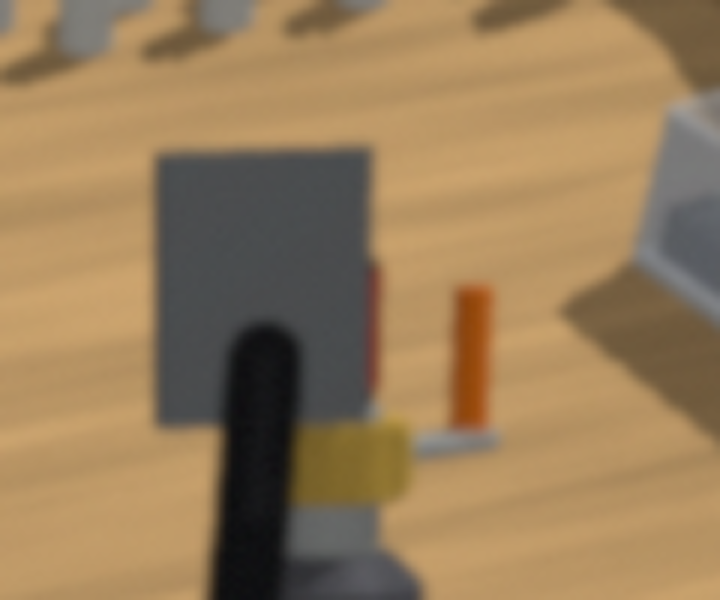

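```bash
python3 - <<'E'
from home import *
class S(dict): pass
s={'tcp_rot':np.array([[-.959,.284,.0008],[.284,.959,0],[-.001,0,-1]]),'position':np.array([.455,.2174,.2194])}
P=Pw(s)
for n,X in (('screw',[0,0,.056]),('screw +3x lean',[.003,0,.056]),('screw e5',[0,0,.061]),('nose -x',[-.019,0,0]),('nut -x',[-.028,0,-.004]),('sleeve top +x',[.018,0,.05]),('sleeve bottom -x',[-.018,0,.006])):
    print(n,pr(Kw,P,o+C@X).round(1),pr(Kt,Pt,o+C@X).round(1))
for n,X in (('nose +x',[.019,0,0]),('nose -y',[0,-.019,0]),('nut +x',[.028,0,-.004]),('nut -y',[0,-.028,-.004]),('hoodL',[.078,-.005,.09]),('hoodR',[.078,-.075,.09])): print(n,pr(Kt,Pt,o+C@X).round(1))
a=cv2.imread('pics/t18.png')[170:420,200:500]; cv2.imwrite('pics/t18c.png',cv2.resize(a,None,fx=2.5,fy=2.5,interpolation=2))
E
```

```text
screw [262.2 241.6] [165.4 247.3]
screw +3x lean [262.2 247.8] [165.6 246.1]
screw e5 [262.2 240.4] [164.6 248.3]
nose -x [262.8 222.6] [172.7 244.2]
nut -x [262.8 210.7] [172.7 246.8]
sleeve top +x [262.3 279.7] [167.6 238.9]
sleeve bottom -x [262.7 222.6] [171.9 244.9]
nose +x [175.4 229.6]
nose -y [181.9 239.1]
nut +x [176.6 225.4]
nut -y [186.2 239.4]
hoodL [167.6 221.4]
hoodR [200.7 230.5]
```

View pics/t18c.png

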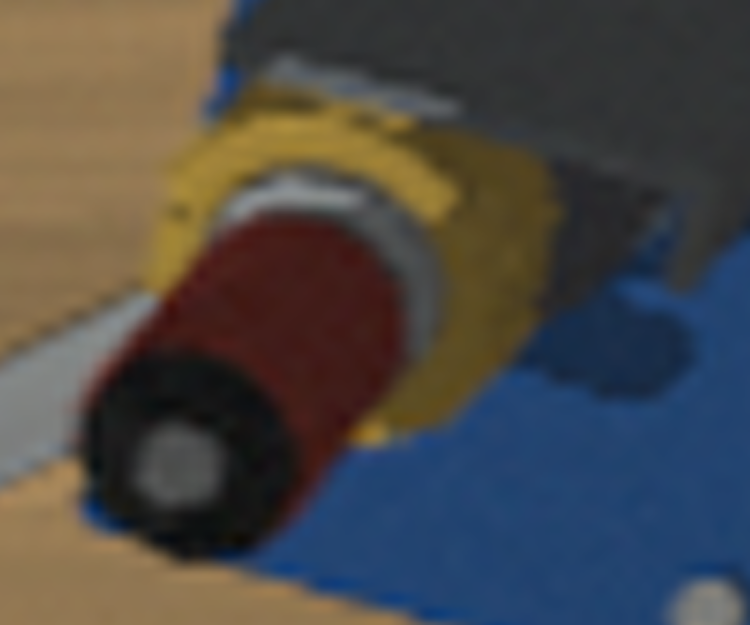

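Request:
send_rows --plan '[[[0.066,-0.183,0,0.975,1],[0.066,-0.183,0,0.975,1],[0.066,-0.183,0,0.975,1],[0.066,-0.183,0,0.975,1],[0.066,-0.183,0,0.975,1],[0.066,-0.183,0,0.975,1],[0.066,-0.183,0,0.975,1],[0.066,-0.183,0,0.975,1],[0.066,-0.183,0,0.975,1],[0.066,-0.183,0,0.975,1],[0.066,-0.183,0,0.975,1],[0.066,-0.183,0,0.975,1],[0,0,-0.77,0,1],[0,0,-0.77,0,1],[0,0,-0.77,0,1],[0,0,-0.77,0,1],[0,0,0,0,1]]]'

```text
time_s: 28.65
position: [0.4147, 0.2272, 0.2025]
tcp_rot: [[-0.959, 0.284, -0.006], [0.284, 0.959, -0.002], [0.006, -0.004, -1.0]]
force: [0.1, -0.4, 1.4]
opening: 0.006
```

Request:
send_rows --plan '[[[0.2,-0.059,0,0,1],[0.2,-0.059,0,0,1],[0.1,-0.03,0,0,1],[0,0,0,0,1]]]'

```text
time_s: 29.05
position: [0.431, 0.2242, 0.2058]
tcp_rot: [[-0.959, 0.285, -0.002], [0.285, 0.959, 0.002], [0.002, 0.001, -1.0]]
force: [-3.5, 2.1, 2.5]
opening: 0.003
```

Request:
send_rows --plan '[[[0.06,-0.018,-0.04,0,1],[0,0,0,0,1]]]'

```text
time_s: 29.25
position: [0.4312, 0.2239, 0.2044]
tcp_rot: [[-0.959, 0.285, -0.004], [0.285, 0.959, 0.002], [0.005, 0.0, -1.0]]
force: [-7.1, 3.1, 6.0]
opening: 0.003
```

Request:
send_rows --plan '[[[0.06,-0.018,-0.06,0,1],[0,0,0,0,1]]]'

```text
time_s: 29.45
position: [0.4313, 0.2236, 0.2024]
tcp_rot: [[-0.959, 0.285, -0.008], [0.285, 0.959, 0.002], [0.008, -0.0, -1.0]]
force: [-7.8, 5.3, 6.5]
opening: 0.002
```

```bash
python3 - <<'E'
from home import *
s=st(); shot('scene','s19',(270,390,60,160),6); shot('top','t19',(120,250,190,290),6)
E
```

```text
t 29.45 p [0.4313 0.2236 0.2024] yawx 163.46 tz [-0.0078  0.0021 -1.    ] F [-7.8  5.3  6.5] M [0.86 1.37 0.07] op 0.002 q [ 14.1  22.9 103.8   0.3  53.8 -59.6]
```

View pics/s19.png

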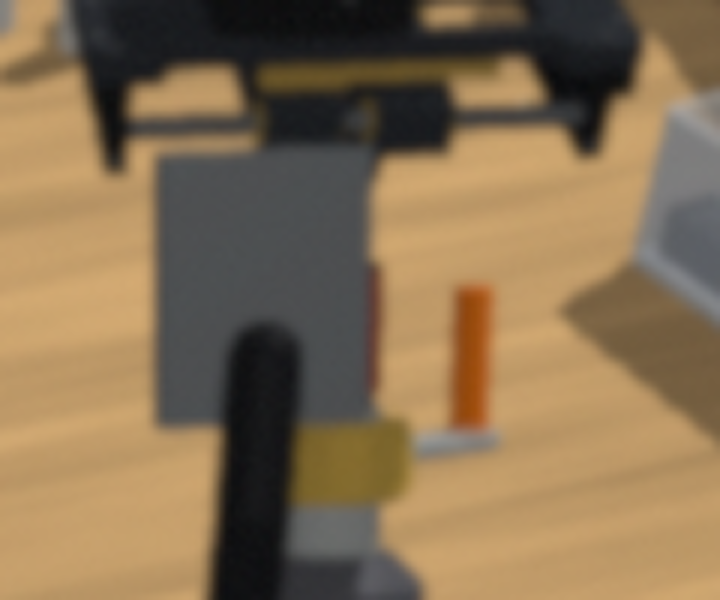

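View pics/t19.png

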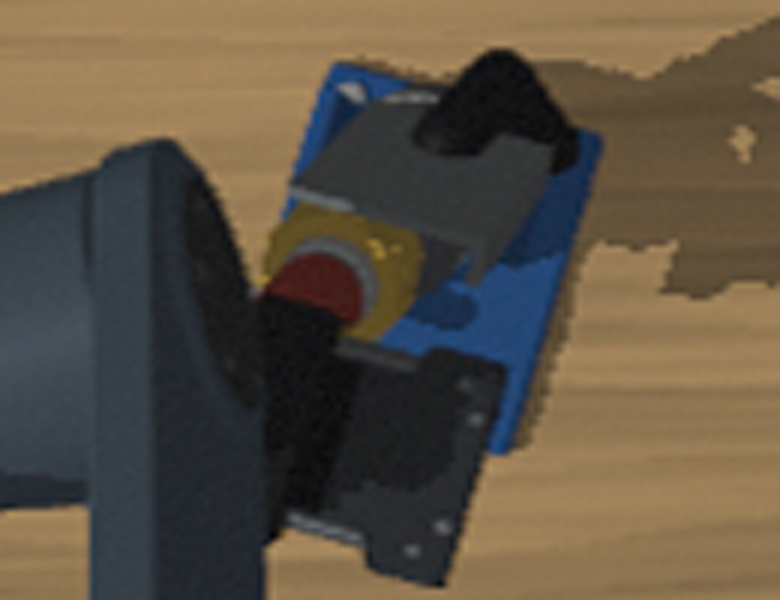

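Request:
send_rows --plan '[[[-0.4,0.118,0.05,0,1],[-0.4,0.118,0.1,0,1],[0,0,0.8,0,1],[0,0,0.8,0,1],[0,0,0.8,0,1],[-0.08,0.19,0,-0.975,1],[-0.08,0.19,0,-0.975,1],[-0.08,0.19,0,-0.975,1],[-0.08,0.19,0,-0.975,1],[-0.08,0.19,0,-0.975,1],[-0.08,0.19,0,-0.975,1],[-0.04,0.19,0,-0.975,1],[-0.04,0.19,0,-0.975,1],[0,0.19,0,-0.975,1],[0,0.15,0,-0.975,1],[0,0.15,0,-0.975,1],[0,0.15,0,-0.975,1],[0,0,0,0,1]]]'

```text
time_s: 31.35
position: [0.3944, 0.2949, 0.2789]
tcp_rot: [[-0.114, 0.994, 0.002], [0.994, 0.114, 0.0], [0.0, 0.002, -1.0]]
force: [-0.1, -0.1, -1.0]
opening: 0.008
```

Request:
send_rows --plan '[[[-0.05,0,-0.89,0,1],[0,0,-0.89,0,1],[0,0,-0.89,0,1],[0,0,-0.89,0,1],[0,0,0,0,1],[0.2,0.02,0,0,1],[0.2,0.02,0,0,1],[0.2,0.02,0,0,1],[0.26,0.17,0.12,-0.72,1],[0.27,0.15,0.13,-0.72,1],[0.28,0.12,0.14,-0.72,1]]]'

```text
time_s: 32.45
position: [0.4337, 0.3097, 0.1837]
tcp_rot: [[0.106, 0.994, -0.004], [0.994, -0.106, -0.0], [-0.0, -0.004, -1.0]]
force: [-3.6, 2.0, -1.3]
opening: 0.012
```

```bash
python3 - <<'E'
from home import *
s=st(); shot('scene','s20',(270,390,60,160),6); shot('top','t20',(100,250,180,290),5)
E
```

```text
t 32.45 p [0.4337 0.3097 0.1837] yawx 83.93 tz [-0.0039 -0.     -1.    ] F [-3.6  2.  -1.3] M [0.2  0.52 0.03] op 0.012 q [23.5 27.6 98.4  0.1 54.1 29.5]
```

View pics/s20.png

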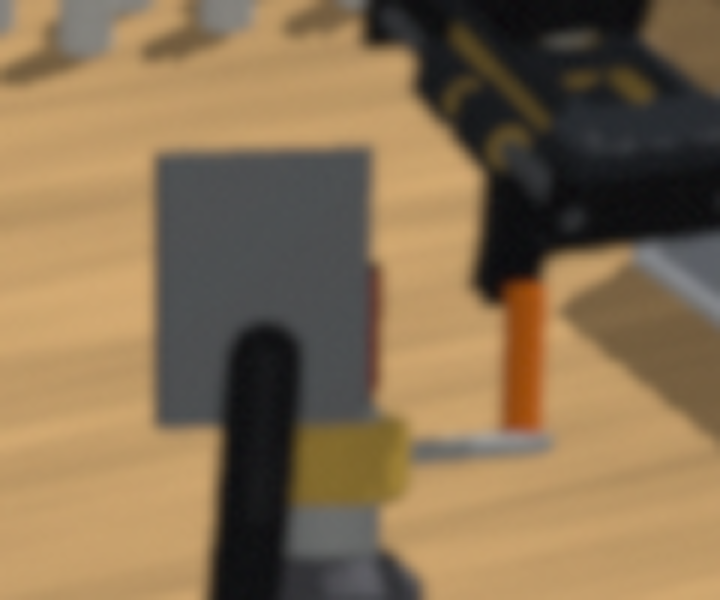

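View pics/t20.png

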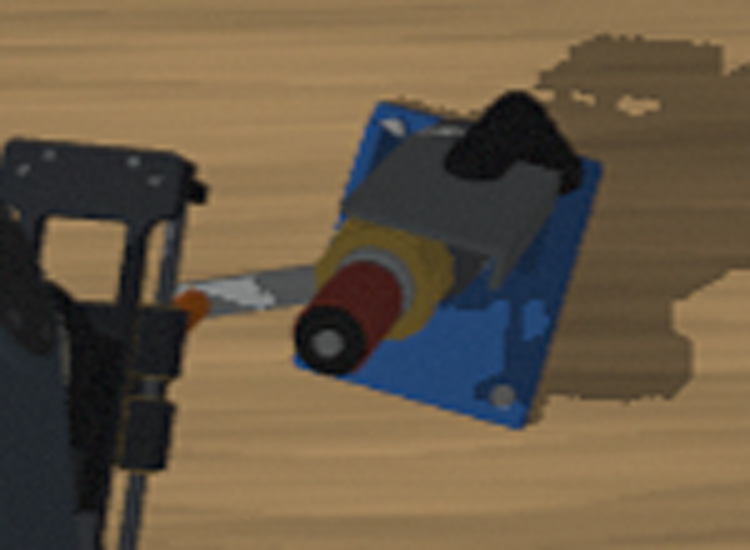

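Request:
send_rows --plan '[[[0.29,0.15,0.146,-0.72,1],[0.29,0.11,0.15,-0.72,1],[0.286,0.05,0.155,-0.72,1],[0.284,-0.01,0.157,-0.72,1],[0.28,-0.04,0.158,-0.72,1]]]'

```text
time_s: 33.05
position: [0.4769, 0.3171, 0.2062]
tcp_rot: [[0.448, 0.894, -0.003], [0.894, -0.448, -0.0], [-0.002, -0.002, -1.0]]
force: [-2.5, 0.7, -1.6]
opening: 0.007
```

```bash
python3 - <<'E'
from home import *
s=st(); shot('scene','s21',(270,390,60,160),6)
E
```

```text
t 33.05 p [0.4769 0.3171 0.2062] yawx 63.42 tz [-0.0028 -0.0004 -1.    ] F [-2.5  0.7 -1.6] M [ 0.09  0.45 -0.1 ] op 0.007 q [22.4 28.6 91.6  0.  59.9 49. ]
```

View pics/s21.png

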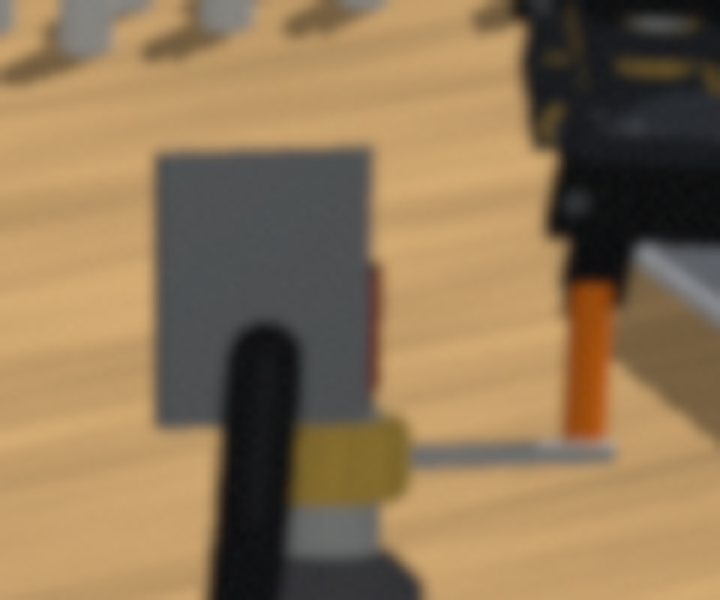

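Well centred. Continue along the arc.

Request:
send_rows --plan '[[[0.271,-0.08,0.157,-0.72,1],[0.261,-0.11,0.155,-0.72,1],[0.248,-0.14,0.151,-0.72,1],[0.233,-0.165,0.146,-0.72,1]]]'

```text
time_s: 33.5
position: [0.5084, 0.3037, 0.225]
tcp_rot: [[0.683, 0.731, 0.001], [0.731, -0.683, 0.003], [0.003, -0.002, -1.0]]
force: [-2.0, 4.3, -0.0]
opening: 0.006
```

```bash
python3 - <<'E'
from home import *
s=st(); shot('scene','s22',(270,390,60,160),6)
E
```

```text
t 33.5 p [0.5084 0.3037 0.225 ] yawx 46.95 tz [ 0.0007  0.0032 -1.    ] F [-2.   4.3 -0. ] M [0.73 0.33 0.  ] op 0.006 q [20.  28.6 87.9  0.2 63.4 62.9]
```

View pics/s22.png

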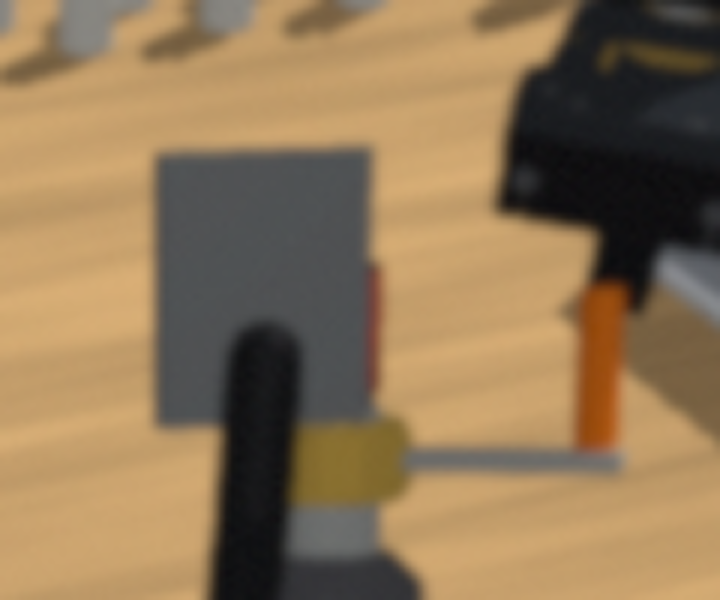

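Request:
send_rows --plan '[[[0.215,-0.186,0.139,-0.72,1],[0.196,-0.21,0.131,-0.5,1]]]'

```text
time_s: 33.75
position: [0.5206, 0.2924, 0.2332]
tcp_rot: [[0.766, 0.643, 0.001], [0.643, -0.766, 0.004], [0.003, -0.003, -1.0]]
force: [-1.7, 6.1, -0.9]
opening: 0.005
```

Request:
send_rows --plan '[[[0.13,-0.15,0.08,0,1],[0,0,0,0,1]]]'

```text
time_s: 33.95
position: [0.5232, 0.2891, 0.2351]
tcp_rot: [[0.765, 0.644, -0.002], [0.644, -0.765, 0.007], [0.003, -0.007, -1.0]]
force: [-4.3, 9.0, 0.8]
opening: 0.001
```

```bash
python3 - <<'E'
from path import *
s=st(); shot('scene','s23',(270,390,60,160),6)
for q in (1.0,1.1,1.2,1.3,1.4): print(q, (6*(pr(Ks,Ps,hp(p,-.012,q)+do)-[270,60])).round(0),(6*(pr(Ks,Ps,hp(p,.03,q)+do)-[270,60])).round(0))
E
```

```text
t 33.95 p [0.5232 0.2891 0.2351] yawx 40.08 tz [-0.0021  0.0074 -1.    ] F [-4.3  9.   0.8] M [ 1.57  0.64 -0.04] op 0.001 q [18.  28.4 86.5  0.5 65.1 67.7]
1.0 [589. 433.] [594. 314.]
1.1 [590. 435.] [595. 315.]
1.2 [588. 437.] [593. 316.]
1.3 [583. 439.] [588. 317.]
1.4 [575. 442.] [580. 318.]
```

View pics/s23.png

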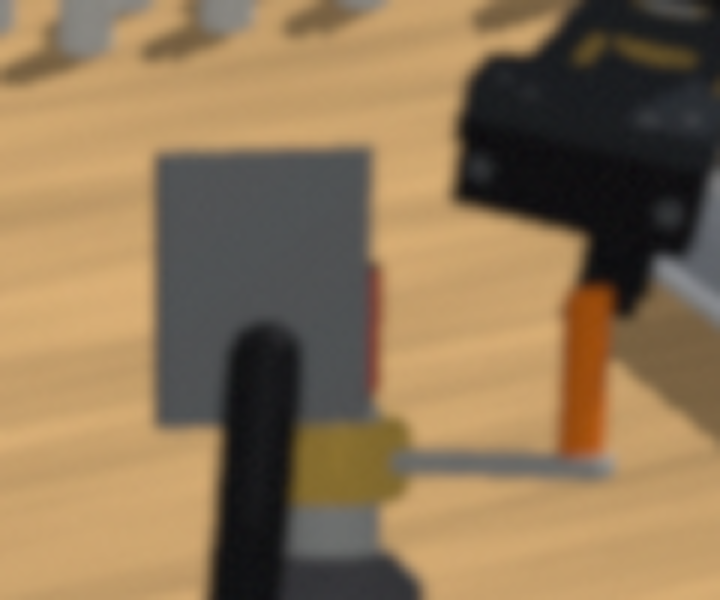

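Request:
send_rows --plan '[[[0.09,-0.12,0.03,0,1],[0,0,0,0,1]]]'

```text
time_s: 34.2
position: [0.5235, 0.2886, 0.2353]
tcp_rot: [[0.765, 0.644, -0.007], [0.644, -0.765, 0.013], [0.003, -0.014, -1.0]]
force: [-6.4, 17.9, -2.3]
opening: -0.001
```

Request:
send_rows --plan '[[[0.09,-0.12,0.03,0,1],[0,0,0,0,1]]]'

```text
time_s: 34.4
position: [0.5239, 0.2882, 0.2355]
tcp_rot: [[0.766, 0.643, -0.011], [0.643, -0.765, 0.019], [0.004, -0.022, -1.0]]
force: [-9.8, 25.7, -4.0]
opening: 0.006
```

Request:
send_rows --plan '[[[0.09,-0.12,0.03,0,1],[0,0,0,0,1]]]'

```text
time_s: 34.6
position: [0.5241, 0.2878, 0.2356]
tcp_rot: [[0.766, 0.643, -0.017], [0.643, -0.766, 0.025], [0.004, -0.03, -1.0]]
force: [-13.1, 33.9, -5.4]
opening: 0.008
```

Request:
send_rows --plan '[[[-0.3,0.4,-0.05,0,1],[-0.4,0.5,0,0,1],[-0.3,0.4,0.5,0,1],[0,0.2,0.9,0,1],[0,0.2,0.9,0,1],[0,0.2,0.9,0,1],[-0.5,0.2,0.5,0,1],[-0.8,0,0,0,1],[-0.8,0,0,0,1],[-0.5,0,0,0,1],[0,0,0,0,1]]]'

```text
time_s: 35.7
position: [0.4221, 0.3381, 0.3472]
tcp_rot: [[0.764, 0.645, -0.001], [0.645, -0.764, -0.001], [-0.001, -0.0, -1.0]]
force: [-0.9, 0.5, -1.2]
opening: 0.003
```

```bash
python3 - <<'E'
from path import *
s=st(); shot('scene','s24'); shot('top','t24',(100,250,180,290),5)
for c in ('top','scene'):
    for t in ('handle','drum','cone','flap_wheel','glue_a','glue_b','discs'): print(c,t,[(np.round(r['at'],4).tolist(),round(r['conf'],2)) for r in mark_of(c,t)[:2]])
for q in (1.3,1.4): print(q,hp(p,.022,q)+do, 'top px',5*(pr(Kt,Pt,hp(p,.042,q)+do)-[100,180]))
a=cv2.imread('pics/scene0.png'); b=cv2.imread('pics/s24.png')
E
```

```text
t 35.7 p [0.4221 0.3381 0.3472] yawx 40.14 tz [-0.001  -0.0007 -1.    ] F [-0.9  0.5 -1.2] M [-0.09 -0.04 -0.07] op 0.003 q [26.9 17.2 85.9 -0.  76.9 76.7]
top handle [([0.5376, 0.2718, 0.2167], 0.63)]
top drum [([0.5034, 0.2, 0.1212], 0.65)]
top cone []
top flap_wheel [([0.4941, -0.1017, 0.002], 0.7)]
top glue_a [([0.5614, -0.0066, -0.0012], 0.7), ([0.4181, 0.0083, 0.0005], 0.52)]
top glue_b [([0.5614, -0.0066, -0.0012], 0.7), ([0.4181, 0.0083, 0.0005], 0.52)]
top discs [([0.7782, -0.0266, 0.002], 0.9)]
scene handle [([0.5453, 0.2692, 0.2136], 0.6)]
scene drum []
scene cone [([0.5396, 0.2692, 0.2146], 0.57), ([0.5104, 0.2047, 0.0004], 0.51)]
scene flap_wheel [([0.4974, -0.0998, -0.0013], 0.86), ([0.5134, -0.168, 0.0009], 0.34)]
scene glue_a [([0.5647, -0.0074, 0.0016], 0.81), ([0.4197, 0.0039, 0.0037], 0.63)]
scene glue_b [([0.5647, -0.0074, 0.0016], 0.81), ([0.4197, 0.0039, 0.0037], 0.63)]
scene discs [([0.7815, -0.0267, -0.0], 0.94), ([0.4979, -0.1035, -0.0012], 0.57)]
1.3 [0.5346 0.2781 0.2089] top px [177.705  173.2196]
1.4 [0.5396 0.2711 0.2128] top px [191.7586 160.1052]
```

View pics/s24.png

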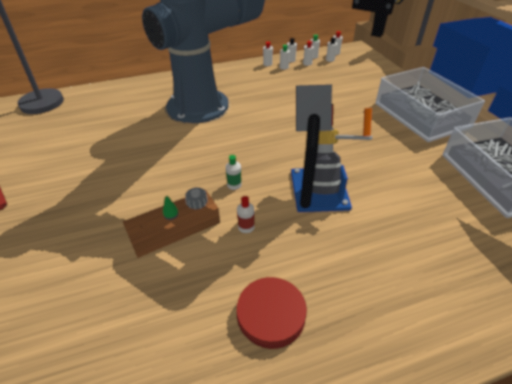

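View pics/t24.png

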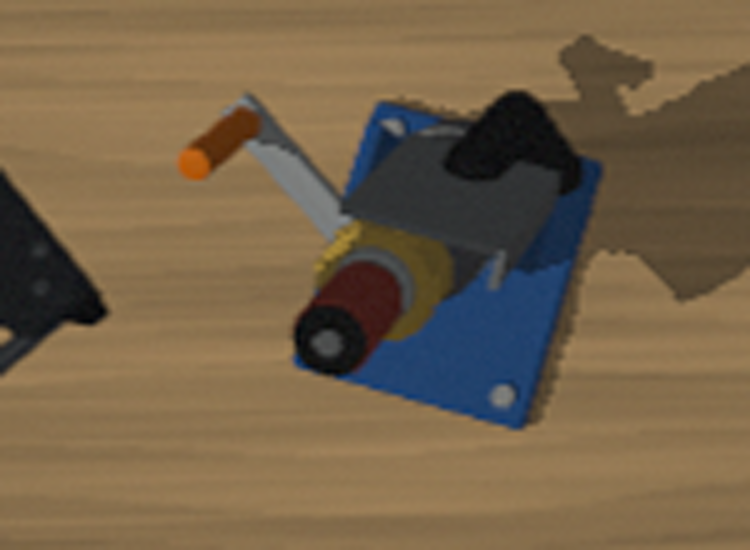

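```bash
python3 - <<'E'
from u import *
print(bot.hand_in())
E
```

```text
the job is handed in; nothing more can be done
None
```

The drum is seated in the collet and the nut is tight against its stop. I handed the job in at about 36 s of the 72 s, with the arm clear of everything.

**What I did:**
- **Opening the nut:** I swung the handle anticlockwise to the open stop. The first push slipped off the post right at the stop. I pushed again square to the arc, and the force rose to about 12 N with no more movement.
- **Tilting the drum:** I gripped the drum in the rack and lifted it until only the tip was still in the hole. Pivoting it in the jaws there tilted it about 30°.
- **Fitting the drum:** I fed the shank about 30 mm into the bore, with side forces of about 6 N or less, then let go. It slid the rest of the way under its own weight. A push of about 12 N near its top did not move it.
- **Tightening the nut:** I swung the handle clockwise until the force reached about 37 N at the fingertips with no more movement.

**Last checks:**
- **Handle:** its top is within about 1 pixel of where the top camera should see it at 1.4 rad, the tight stop.
- **Drum:** the top camera puts it within about 4 mm of the fully home position. The scene camera no longer found it, because it is mostly behind the hood.
- **Drum, disagreement:** before tightening, pixel measurements were mixed. The scene camera suggested it might stand 1–2 mm proud, and the top and wrist cameras suggested a small lean. The seating push above is my main evidence that the flange is down on the nose.
- **Everything else:** the flap wheel, both glue bottles and the disc pile read where they started. The cone shows in the rack in the picture, though the network missed it there.

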